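# Load a steel blank into the drilling nest

### The job

Load the small dark steel blank that lies on the drilling nest: with a fingertip push it flat against the long rail, slide it along the rail into the corner pocket until it meets the end stop, then swing the little gate shut behind it so that it cannot creep back. The blank stays flat on the plate and is only pushed, gently, never gripped or lifted; leave the tools lying round the nest where they are.

Things in the scene. Friction and masses are not known exactly. Their poses are not given: they have to be found in the camera images.
- nest: Drilling nest bolted to the table: light aluminium plate 180 (x) x 320 (y) x 12 mm; origin at the centre of its underside, on the table top, so the plate top is at z = 12 mm. Axes: x towards the rail, y along the rail towards the pocket. Steel rail 14 mm high along the +x side: inner face at x = 50, from y = -150 to 150 mm.
- pocket (a point): Centre of the homed blank's underside (nest x 28, y 90, z 12 mm), axes as the nest's. The corner pocket round it is 47 mm wide for the 44 mm blank: rail face at +22 mm x, end stop face at +30 mm y, keeper face at -25 mm x, all 14 mm high. The keeper block (25 mm thick in x) runs only from y = -10 to the stop, with an 8 x 8 mm lead-in chamfer; the blank's last 20 mm stick out towards -y.
- blank: The work: a plain dark steel blank 44 (its x) x 60 (its y) x 8 mm (z), scribed cross on top, about 0.16 kg, loose on the nest's plate; origin at the centre of its underside. It starts beside the rail away from the pocket, askew by up to 0.5 rad; its long side (y axis) must come to lie along the rail, y towards the stop.
- gate (a joint): Angle of the gate, a flat steel arm 14 mm wide, 10 thick (1.5 to 11.5 mm over the plate top), reaching 51 mm from its upright pivot. 0 = shut, on a solid stop: it points square at the rail, its face 1.5 mm behind the homed blank. Grows as it swings away from the pocket; at 1.57 it points along nest -y; limit 2.2. Starts at 1.65 to 2.1. Moves at about 1 N at the knob, stays where left.
- gate_knob (a point): Top centre of the black knob, 13 mm in diameter, on a stem near the free end of the gate, 42 mm from the pivot axis; 35.5 mm over the plate top.
- gate_hinge (a point): The gate's pivot axis (nest x -12, y 51.5 mm), at the top of its 9 mm radius boss, 15.5 mm over the plate top.
- try_square: A steel try square, 80 x 107 x 18 mm, lying on the table beyond the stop end of the nest; origin under its centre. A bystander.
- marker: A black marker pen, 135 mm long, 15 mm thick, lying on the table in front of the nest; origin under its centre. A bystander.
- tape_measure: A yellow tape measure, 43 x 73 x 62 mm, standing on the table beyond the open end of the nest; origin under its centre. A bystander.
- centre_punch: A steel centre punch, 113 mm long, 12 mm thick, lying on the table behind the rail; origin under its centre. A bystander.

How it is judged:
On the way, in this order (a step that is already met when the one before it is completed fails the run):
1. the blank lies flat against the rail, still short of the pocket (square to the rail within 0.08 rad, within 3 mm of it) (x of blank in the frame of nest above 0.025 m and angle between the y axis of blank and the y axis of nest, either way round below 0.08 rad and y of blank in the frame of nest below 0.045 m), for 0.1 s.
2. the blank has been slid into the pocket, to within 8 mm of the end stop (y of blank in the frame of nest above 0.082 m and x of blank in the frame of nest above 0.024 m), for 0.1 s.
3. the gate is shut behind it (value of joint gate below 0.08 rad), for 0.1 s.
At the end, for the whole second after the job is handed in: The blank lies flat and still in the corner pocket, between rail and keeper, square to the rail within 0.08 rad and within 3 mm of the end stop, and the gate is shut behind it to within 0.08 rad (y of blank in the frame of nest between 0.087 and 0.092 m and x of blank in the frame of nest between 0.024 and 0.03 m and z of blank in the frame of nest below 0.014 m and angle between blank's own z axis and vertical below 0.05 rad and angle between the y axis of blank and the y axis of nest, either way round below 0.08 rad and value of joint gate below 0.08 rad and linear speed of blank below 0.01 m/s); the robot touches nothing.
It fails at once if the blank was lifted or tipped off the plate (z of blank in the frame of nest above 0.018 m or angle between blank's own z axis and vertical above 0.2 rad).
It fails at once if a bystander tool was moved by more than 20 mm (distance of any of try_square, marker, tape_measure, centre_punch from where it was at the start of the episode above 0.02 m).
It fails at once if the blank was gripped, or pressed on with over 35 N (contact force between the fingers and blank above 35 N).
It also fails if it takes over 64 s, if anything falls off the work surface, if the arm or the gripper's body presses on something with over 40 N, if the wrist force passes 120 N, or if a joint passes its speed limit or range.

### The arm

A 7-joint arm with a two-finger parallel gripper is mounted at the origin on a cart in front of the work surface, level with it; the furniture and walls round the work are solid. World frame = base frame: x ahead of the robot, y to its left, z up, the work surface at z = 0. Lengths are in m, angles in rad, forces in N, time in s.
With the tool pointing down it reaches from about 0.35 to 0.9 m from the base axis. Payload 8.1 kg.
Tool frame: the origin (TCP) lies at the very end of the fingers, on their centre line; the grasp point (between the pads) lies grip_point_offset behind it (grip_point_offset is the distance from the TCP to the grasp point, in m); z points along the fingers, y is the direction in which the jaws open and shut (so a half turn about z gives the same grasp; the last joint's range is limited). The gripper opens to 92 mm and grips with 3 to 60 N. Pads are 19 mm wide; open, the fingers measure 130 mm over their backs; the gripper's body (75 mm by 190 mm) begins 47 mm behind the grasp point.
Start: joints at [-1.254, 0.434, 0.025, 1.573, -0.012, 1.134, -0.075], TCP at [0.255, 0.571, 0.194] pointing down, gripper open.
Joint ranges: [-2.62, 2.62], [-0.44, 2.09], [-1.27, 1.32], [0.08, 2.57], [-1.32, 4.46], [0.12, 2], [-2.74, 2.74]. Speed limits (rad/s): [2.22, 2.22, 3.01, 3.01, 3.14, 3.14, 3.14].

### API

Orientations are given as a rotation vector (axis times angle).
In Python, from cell import * gives the robot as it stands.
- The arm moves only by the tool drive_tool, never from a script. Its argument "increments" is a list of rows, each an object of numbers: "grip": the gripper's target within -1 to 1 (shut at 1, half-way at 0, fully open at -1); "tx", "ty", "tz": the shift along the world's x, y, z normalised to -1 to 1, where 1 is 400 mm; "turn": the turn about the world's z normalised to -1 to 1, where 1 is 60 degrees. In form: [{"grip": .., "tx": .., "ty": .., "tz": .., "turn": ..}, ...]. A call has 1 to 20 rows; each row is the pose to reach, as a shift and turn from the pose measured when the call began; what a row does not reach only later rows make up. A row lasts 1/10 s, in which the tool goes at most 50 mm and 8.59 degrees, less where a joint would pass 70% of its speed; a pose out of reach is approached as far as the arm can. A call with a number of a shift or a turn outside -1 to 1 is refused whole. A call with a gripper value outside its range is refused whole. The fingers move at their own pace and stop on an object; "newtons" is the grip in N (left out, the last holds). Time passes only in rows, so rows that repeat a pose let the fingers close. It gives the time, the measured TCP pose, the force and the opening at its end, in the units of the state.
- observe(): the state, without advancing time (a new reading comes with each control period).
- get_image(name): name is "side" or "top"; returns the picture (400x640x3 uint8, red, green, blue); there is no depth.
- camera_info(name): a dict with "fx", "fy", "cx", "cy" (pixels), "eye" and "rotation" of the camera in the world. Camera axes: x right, y down, z forward; pixel columns grow to the right and rows downward; lengths in m; the calibration is good to about 2 mm. A picture is of the moment at which its call begins. camera_info takes no time and is no camera call.
- sign_off(): hands the job in, once; it reports no verdict.
The state is a dict: "clock": time; "joints": joint angles; "dq": joint speeds; "joint_efforts": joint torques, N m; "position": TCP position; "ee_rot": TCP orientation; "force": force on the tool from outside, world axes, zero at the start; "ft_torque": the same for the moment, N m; "width": opening from 0.0 (shut) to 1.0 (fully open).
Only numpy, scipy, OpenCV 4.12 (cv2) and the standard library are available. Lean on these libraries where they do the work, as an engineer would, in place of code of your own. Each camera call takes 0.05 s, during which the arm holds its last target. There are 200 camera calls.

## Working session

There is one attempt and no reset: what is moved stays moved. The work goes in short steps, Python scripts to look and compute and a tool call to move; the robot and the scene stay as the last step left them, time stands still between calls to the robot, and variables do not carry over. Pictures are saved under pics/ and viewed, about 8 in all and at most 12, crops included, and the job is handed in when it is done.

Besides the shell and the picture viewer there is one more tool, called after "Request:" as name([rows], argument=value, ...), one row to a line, values as JSON. drive_tool: Moves the arm, as the interface text tells. Its arguments: {"type":"object","properties":{"increments":{"type":"array","items":{"type":"object","properties":{"grip":{"type":"number"},"tx":{"type":"number"},"ty":{"type":"number"},"tz":{"type":"number"},"turn":{"type":"number"}}}},"newtons":{"type":"number"}},"required":["increments"]}

```bash
mkdir -p pics; python3 - <<'E'
from cell import *
import cv2
for n in("top","side"):
    cv2.imwrite(f"pics/{n}0.png",get_image(n)[:,:,::-1]); print(camera_info(n))
print(observe())
E
```

```text
{'fx': 503.7200260872339, 'fy': 503.7200260872339, 'cx': 324.7291560509124, 'cy': 205.17349506377417, 'eye': array([0.46540929, 0.03995017, 1.22357713]), 'rotation': array([-2.18760297,  2.17897417, -0.13184723])}
{'fx': 430.62906172041426, 'fy': 430.62906172041426, 'cx': 321.7394542342542, 'cy': 198.61612554964304, 'eye': array([ 0.14854576, -0.90820429,  0.492864  ]), 'rotation': array([-1.93446104,  0.43122902, -0.27244655])}
{'clock': 0.1, 'joints': array([-1.2536031 ,  0.43516724,  0.02495014,  1.5740007 , -0.01161889,
        1.13401734, -0.07508929]), 'dq': array([-0.00281311, -0.00209403,  0.00191129, -0.00185915,  0.00073307,
       -0.00103205,  0.00031131]), 'joint_efforts': array([ 2.88057745e-03, -6.69126749e+01,  9.87832211e-01, -3.15147042e+01,
       -6.06365036e-02,  3.73323401e-02,  2.59992493e-05]), 'position': array([0.25455672, 0.57024914, 0.19281665]), 'ee_rot': array([-6.54606621e-01, -3.07243278e+00,  2.25250173e-03]), 'force': array([ 0.26178575,  0.10576767, -0.07683854]), 'ft_torque': array([ 0.0396118 ,  0.00589659, -0.01548479]), 'width': 1.0020493324254724}
```

View pics/top0.png

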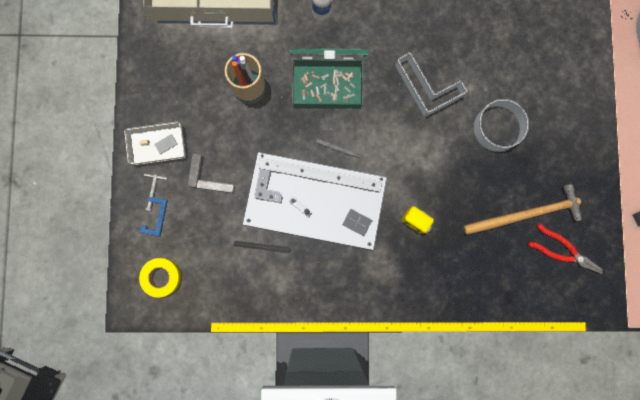

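View pics/side0.png

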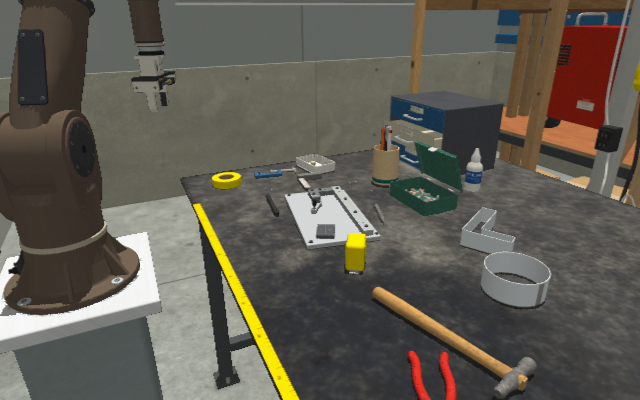

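The top view shows the nest with corners near (259,153), (386,178), (373,249) and (245,225). The blank is at (357,222), the gate at about (300,207), and the keeper and stop near (268,187). Next I measure these.

```bash
cat > h.py <<'E'
from cell import *
import cv2, numpy as np
from scipy.spatial.transform import Rotation as R
def rot(r):
    r=np.array(r); return R.from_rotvec(r).as_matrix() if r.size==3 else r
def cast(n,uv,z):
    c=camera_info(n); uv=np.atleast_2d(np.float64(uv))
    d=np.c_[(uv[:,0]-c['cx'])/c['fx'],(uv[:,1]-c['cy'])/c['fy'],np.ones(len(uv))]@rot(c['rotation']).T
    return c['eye']+d*((z-c['eye'][2])/d[:,2])[:,None]
def proj(n,P):
    c=camera_info(n); p=(np.atleast_2d(P)-c['eye'])@rot(c['rotation'])
    return np.c_[p[:,0]/p[:,2]*c['fx']+c['cx'],p[:,1]/p[:,2]*c['fy']+c['cy']]
def nest(img):
    g=img.min(2); m=np.uint8(g>150)*255; m[:140]=0;m[260:]=0;m[:,:237]=0;m[:,395:]=0
    c=max(cv2.findContours(m,cv2.RETR_EXTERNAL,cv2.CHAIN_APPROX_NONE)[0],key=cv2.contourArea)
    return cv2.minAreaRect(c),m
E
python3 - <<'E'
from h import *
im=get_image("top"); r,m=nest(im); b=cv2.boxPoints(r); print(b)
P=cast("top",b,.012); print(P,[np.linalg.norm(P[i]-P[i-1]) for i in range(4)],P.mean(0))
g=im.max(2); m=np.uint8(g<130)*255; m[:,:325]=0;m[:203]=0;m[:,380:]=0;m[242:]=0
cs=sorted(cv2.findContours(m,cv2.RETR_EXTERNAL,cv2.CHAIN_APPROX_NONE)[0],key=cv2.contourArea)[-3:]
for c in cs:
    q=cv2.boxPoints(cv2.minAreaRect(c));Q=cast("top",q,.02);print(cv2.contourArea(c),q.mean(0),Q.mean(0),[np.linalg.norm(Q[i]-Q[i-1]) for i in range(4)],Q-Q.mean(0))
cr=cv2.resize(im[140:260,235:395],None,fx=5,fy=5,interpolation=cv2.INTER_CUBIC)
cv2.imwrite("pics/c1.png",cr[:,:,::-1])
E
```

```text
[[242.21017 224.07063]
 [256.33493 151.27394]
 [387.0698  176.6404 ]
 [372.94504 249.43709]]
[[ 0.53622288  0.20868658  0.012     ]
 [ 0.71375087  0.17771076  0.012     ]
 [ 0.65345015 -0.1410307   0.012     ]
 [ 0.47654217 -0.10536174  0.012     ]] [np.float64(0.3196687850589153), np.float64(0.180210126038225), np.float64(0.3243952764036616), np.float64(0.1804680267352507)] [0.59499152 0.03500122 0.012     ]
0.0 [326.5 241. ] [0.49618308 0.006531   0.02      ] [np.float64(0.007157846376860362), np.float64(0.0), np.float64(0.007157846376860362), np.float64(0.0)] [[ 1.21598166e-05 -3.57890253e-03  0.00000000e+00]
 [ 1.21598166e-05 -3.57890253e-03  0.00000000e+00]
 [-1.21598166e-05  3.57890253e-03  0.00000000e+00]
 [-1.21598166e-05  3.57890253e-03  0.00000000e+00]]
36.0 [377. 230.] [ 0.52294684 -0.11444385  0.02      ] [np.float64(0.052702832659376954), np.float64(0.009631066838711105), np.float64(0.05271349253838787), np.float64(0.009590419562174435)] [[ 0.02633191  0.00462452  0.        ]
 [ 0.02637486 -0.00500645  0.        ]
 [-0.0263371  -0.00460422  0.        ]
 [-0.02636968  0.00498615  0.        ]]
338.0 [356.9     222.20001] [ 0.5414322  -0.06626274  0.02      ] [np.float64(0.05344607195961495), np.float64(0.03986610170027528), np.float64(0.05361703232521564), np.float64(0.03982912324429617)] [[-0.00593042  0.03288711  0.        ]
 [ 0.02972932  0.01506327  0.        ]
 [ 0.00587548 -0.03295527  0.        ]
 [-0.02967437 -0.01499511  0.        ]]
```

View pics/c1.png

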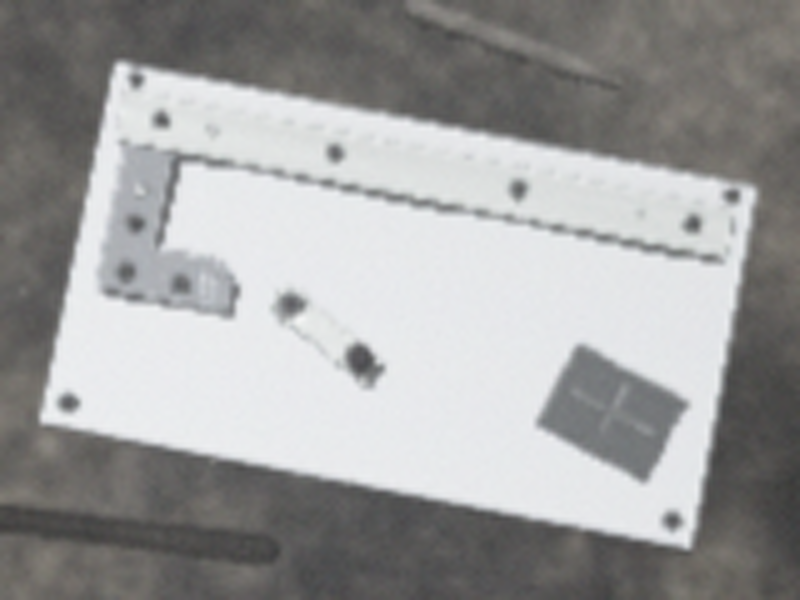

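The nest measures 0.320–0.324 x 0.180 m, as it should. The blank reads 40 x 53 mm, a bit under size because of the mask edge. Now I work out the move targets in the nest frame.

```bash
cat >> h.py <<'E'
C=np.array([.595,.035]); YAW=-.187
X=np.array([np.cos(YAW),np.sin(YAW)]); Y=np.array([-X[1],X[0]])
def w(x,y): return C+(X*x+Y*y)/1000
def n(P): d=np.asarray(P)[...,:2]-C; return 1000*np.c_[d@X,d@Y]
def go(x,y,z=None,yaw=YAW):
    o=observe(); p=o['position']; t=rot(o['ee_rot'])[:2,1]; a=np.arctan2(-t[0],t[1])
    a=(a+np.pi/2)%np.pi-np.pi/2
    d=(w(x,y)-p[:2])/.4
    print("tx %.4f ty %.4f"%tuple(d),"" if z is None else "tz %.4f"%((z-p[2])/.4),"turn %.4f"%(np.degrees((yaw-a+np.pi/2)%np.pi-np.pi/2)/60))
def st():
    o=observe(); print("nest",n(o['position']).round(1),"z",o['position'][2].round(4),"F",o['force'].round(1),"w",o['width'],"t",o['clock'])
E
python3 - <<'E'
from h import *
import cell
print(getattr(cell,'grip_point_offset',None), [k for k in dir(cell) if k[0]!='_'])
print("blank",n([.5414,-.0663]),"knob",n(cast("top",[307,211.4],.0475)),"hinge",n(cast("top",[293,200.6],.0275)),"tape",n(cast("top",[[419,219]],.062)))
go(-86,-110,.1);go(-86,-110,.016); print("per +10mm nest x:",X*.025,"per +10mm nest y",Y*.025)
E
```

```text
0.0188 ['PlanningError', 'camera_info', 'get_image', 'grip_point_offset', 'observe', 'sign_off']
blank [[ -33.83266928 -109.49886068]] knob [[-33.35781511  12.15152371]] hinge [[-12.74207484  50.40163083]] tape [[  -2.3536253  -246.77531929]]
tx 0.5887 ty -1.5686 tz -0.2324 turn 0.2224
tx 0.5887 ty -1.5686 tz -0.4424 turn 0.2224
per +10mm nest x: [ 0.02456416 -0.0046478 ] per +10mm nest y [0.0046478  0.02456416]
```

Request:
drive_tool([
  {"grip":1,"tx":0.1,"ty":-0.1,"tz":0,"turn":0.11},
  {"grip":1,"tx":0.15,"ty":-0.2,"tz":0,"turn":0.2224},
  {"grip":1,"tx":0.2,"ty":-0.3,"tz":0,"turn":0.2224},
  {"grip":1,"tx":0.25,"ty":-0.4,"tz":0,"turn":0.2224},
  {"grip":1,"tx":0.3,"ty":-0.5,"tz":0,"turn":0.2224},
  {"grip":1,"tx":0.35,"ty":-0.6,"tz":0,"turn":0.2224},
  {"grip":1,"tx":0.4,"ty":-0.7,"tz":0,"turn":0.2224},
  {"grip":1,"tx":0.4,"ty":-0.8,"tz":0,"turn":0.2224},
  {"grip":1,"tx":0.4,"ty":-0.9,"tz":0,"turn":0.2224},
  {"grip":1,"tx":0.4,"ty":-1,"tz":0,"turn":0.2224},
  {"grip":1,"tx":0.4,"ty":-1,"tz":0,"turn":0.2224},
  {"grip":1,"tx":0.4,"ty":-1,"tz":0,"turn":0.2224},
  {"grip":1,"tx":0.4,"ty":-1,"tz":0,"turn":0.2224},
])

```text
clock: 1.45
position: [0.4146, 0.1714, 0.193]
ee_rot: [0.291, 3.128, -0.001]
force: [0.4, 0.3, -0.6]
width: 0.008
```

```bash
python3 -c "
from h import *
st();go(-86,-109,.06)"
```

```text
nest [[-202.6  100.5]] z 0.193 F [ 0.4  0.3 -0.6] w 0.007799176652272734 t 1.45
tx 0.1892 ty -0.5689 tz -0.3325 turn -0.0011
```

Request:
drive_tool([
  {"grip":1,"tx":0.04,"ty":-0.11,"tz":-0.03},
  {"grip":1,"tx":0.08,"ty":-0.22,"tz":-0.08},
  {"grip":1,"tx":0.11,"ty":-0.33,"tz":-0.14},
  {"grip":1,"tx":0.15,"ty":-0.44,"tz":-0.2},
  {"grip":1,"tx":0.18,"ty":-0.54,"tz":-0.26},
  {"grip":1,"tx":0.189,"ty":-0.569,"tz":-0.3325},
  {"grip":1,"tx":0.189,"ty":-0.569,"tz":-0.3325},
  {"grip":1,"tx":0.189,"ty":-0.569,"tz":-0.3325},
  {"grip":1,"tx":0.189,"ty":-0.569,"tz":-0.3325},
])

```text
invalid input
```

```bash
python3 - <<'E'
from h import *
st();go(-86,-109,.016)
o=observe();cr=[]
for k,P,s in(("top",(320,200),5),("side",(330,225),4)):
    im=get_image(k); u,v=proj(k,o['position'])[0].astype(int); print(k,u,v)
    cr.append(cv2.resize(im[v-40:v+40,u-50:u+50],(400,320),interpolation=cv2.INTER_CUBIC))
cv2.imwrite("pics/c2.png",np.hstack(cr)[:,:,::-1])
E
```

```text
nest [[-202.6  100.5]] z 0.193 F [ 0.4  0.3 -0.6] w 0.007799176652272734 t 1.45
tx 0.1892 ty -0.5689 tz -0.4425 turn -0.0011
top 247 279
side 241 141
```

View pics/c2.png

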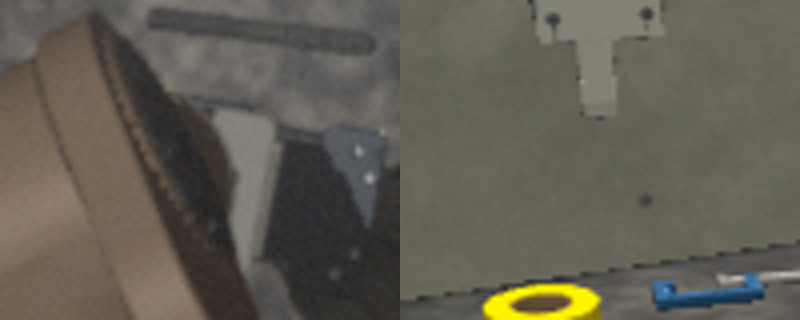

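The call was refused because it left out "turn", so the arm is still at its last pose. The picture shows the shut fingertips at the projected TCP, with the tip at about (241,141) in the side view. I repeat the move with all fields.

Request:
drive_tool([
  {"grip":1,"tx":0.04,"ty":-0.11,"tz":-0.03,"turn":0},
  {"grip":1,"tx":0.08,"ty":-0.22,"tz":-0.08,"turn":0},
  {"grip":1,"tx":0.11,"ty":-0.33,"tz":-0.14,"turn":0},
  {"grip":1,"tx":0.15,"ty":-0.44,"tz":-0.2,"turn":0},
  {"grip":1,"tx":0.18,"ty":-0.54,"tz":-0.26,"turn":0},
  {"grip":1,"tx":0.189,"ty":-0.569,"tz":-0.3325,"turn":0},
  {"grip":1,"tx":0.189,"ty":-0.569,"tz":-0.3325,"turn":0},
  {"grip":1,"tx":0.189,"ty":-0.569,"tz":-0.3325,"turn":0},
  {"grip":1,"tx":0.189,"ty":-0.569,"tz":-0.3325,"turn":0},
])

```text
clock: 2.45
position: [0.4908, -0.0541, 0.0608]
ee_rot: [0.286, 3.128, -0.0]
force: [-0.1, 0.4, 0.0]
width: 0.008
```

```bash
python3 - <<'E'
from h import *
st();go(-86,-109,.016)
o=observe();cr=[]
for k in("top","side"):
    im=get_image(k); u,v=proj(k,o['position'])[0].astype(int); print(k,u,v)
    cr.append(cv2.resize(im[v-40:v+40,u-50:u+50],(400,320),interpolation=cv2.INTER_CUBIC))
cv2.imwrite("pics/c3.png",np.hstack(cr)[:,:,::-1])
E
```

```text
nest [[ -85.8 -106.9]] z 0.0608 F [-0.1  0.4  0. ] w 0.008395839065547368 t 2.45
tx -0.0014 ty -0.0050 tz -0.1120 turn -0.0044
top 353 242
side 303 215
```

View pics/c3.png

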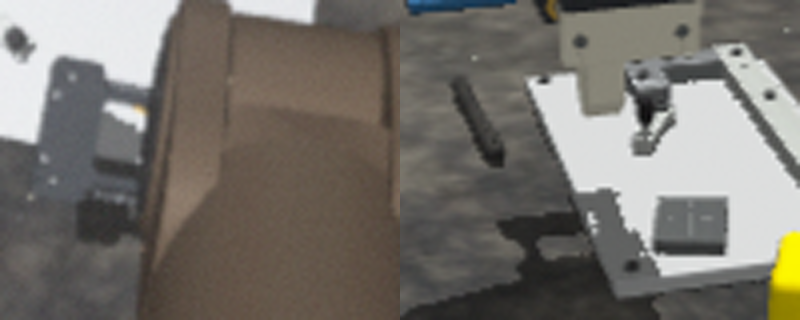

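```bash
python3 - <<'E'
from h import *
o=observe(); print(rot(o['ee_rot']).round(3))
for P in ([*w(-33,12),.0475],[*w(-90,-160),.012],[*w(-90,160),.012],o['position']): print(proj("side",P),proj("top",P))
im=get_image("side")
cv2.imwrite("pics/c4.png",cv2.resize(im[130:250,240:400],None,fx=5,fy=5,interpolation=cv2.INTER_CUBIC)[:,:,::-1])
E
```

```text
[[-0.983  0.181  0.002]
 [ 0.181  0.983 -0.   ]
 [-0.002  0.    -1.   ]]
[[313.91593348 199.14846555]] [[307.09289059 211.26281063]]
[[306.95380158 244.38803271]] [[372.99277417 249.31985398]]
[[283.94858424 193.27704775]] [[242.10373078 224.03184343]]
[[303.53361048 215.26361126]] [[353.37159137 242.90273984]]
```

View pics/c4.png

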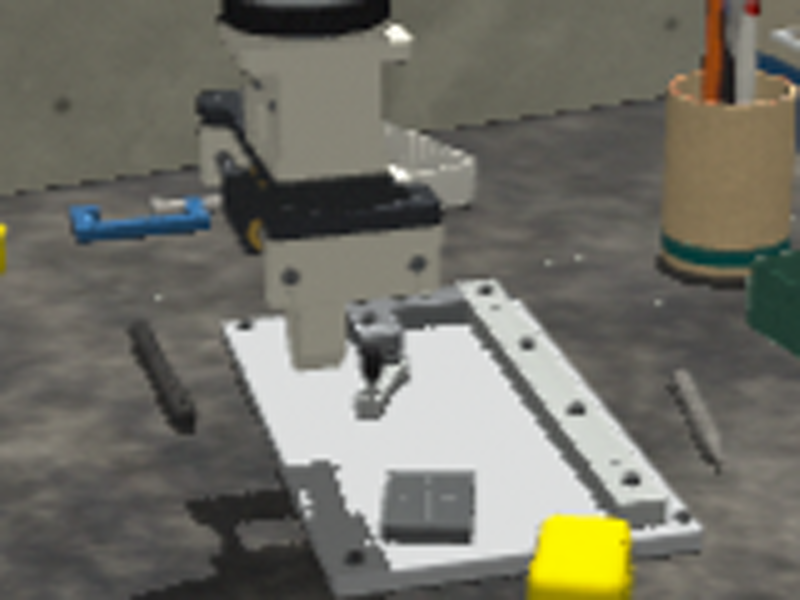

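The visible fingertip, at (303,204) in the full side picture, sits about 11 px above the projected TCP. That would put the shut fingers about 25 mm higher than the nominal tip. The known points (knob and plate corner) project correctly. I'll lower carefully and find the plate by touch and by picture.

Request:
drive_tool([
  {"grip":1,"tx":-0.001,"ty":-0.003,"tz":-0.03,"turn":0},
  {"grip":1,"tx":-0.001,"ty":-0.003,"tz":-0.06,"turn":0},
  {"grip":1,"tx":-0.001,"ty":-0.003,"tz":-0.09,"turn":0},
  {"grip":1,"tx":-0.001,"ty":-0.003,"tz":-0.11,"turn":0},
  {"grip":1,"tx":-0.001,"ty":-0.003,"tz":-0.11,"turn":0},
  {"grip":1,"tx":-0.001,"ty":-0.003,"tz":-0.11,"turn":0},
])

```text
clock: 3.2
position: [0.4902, -0.0559, 0.0166]
ee_rot: [0.287, 3.128, -0.001]
force: [0.2, -1.5, 0.2]
width: 0.007
```

```bash
python3 - <<'E'
from h import *
st();o=observe(); print(proj("side",o['position']))
im=get_image("side")
cv2.imwrite("pics/c5.png",cv2.resize(im[160:260,250:380],None,fx=6,fy=6,interpolation=cv2.INTER_CUBIC)[:,:,::-1])
E
```

```text
nest [[ -86.1 -108.8]] z 0.0166 F [ 0.2 -1.5  0.2] w 0.006861963017342064 t 3.2
[[303.97806528 232.39117714]]
```

View pics/c5.png

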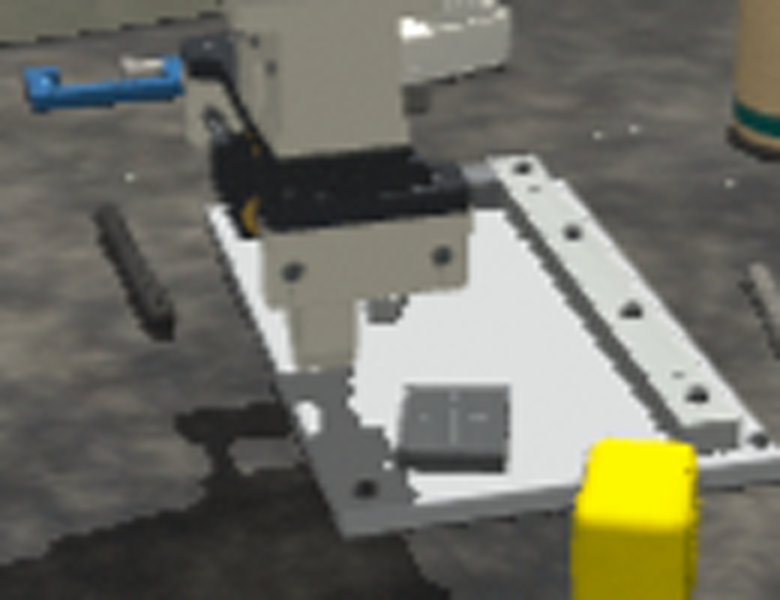

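Request:
drive_tool([
  {"grip":1,"tx":0.003,"ty":0.012,"tz":0,"turn":0},
  {"grip":1,"tx":0.003,"ty":0.012,"tz":-0.006,"turn":0},
  {"grip":1,"tx":0.003,"ty":0.012,"tz":-0.012,"turn":0},
  {"grip":1,"tx":0.003,"ty":0.012,"tz":-0.015,"turn":0},
  {"grip":1,"tx":0.003,"ty":0.012,"tz":-0.015,"turn":0},
])

```text
clock: 3.75
position: [0.4916, -0.0512, 0.0108]
ee_rot: [0.287, 3.127, -0.001]
force: [-1.2, 0.3, 1.1]
width: 0.001
```

Request:
drive_tool([
  {"grip":1,"tx":0,"ty":0,"tz":-0.003,"turn":0},
  {"grip":1,"tx":0,"ty":0,"tz":-0.007,"turn":0},
  {"grip":1,"tx":0,"ty":0,"tz":-0.007,"turn":0},
])

```text
clock: 4.05
position: [0.4914, -0.0512, 0.0078]
ee_rot: [0.287, 3.127, -0.001]
force: [0.7, 0.2, 1.0]
width: 0.006
```

```bash
python3 - <<'E'
from h import *
st();print(proj("side",[.2546,.5702,.1928]))
im=cv2.imread("pics/side0.png"); a=cv2.resize(im[50:130,110:190],(400,400),interpolation=cv2.INTER_CUBIC)
b=get_image("side")[170:250,265:345,::-1]; b=cv2.resize(b,(400,400),interpolation=cv2.INTER_CUBIC)
cv2.imwrite("pics/c6.png",np.hstack([a,b]))
E
```

```text
nest [[ -85.8 -103.9]] z 0.0078 F [0.7 0.2 1. ] w 0.005784440618958467 t 4.05
[[161.16639304 118.19883556]]
```

View pics/c6.png

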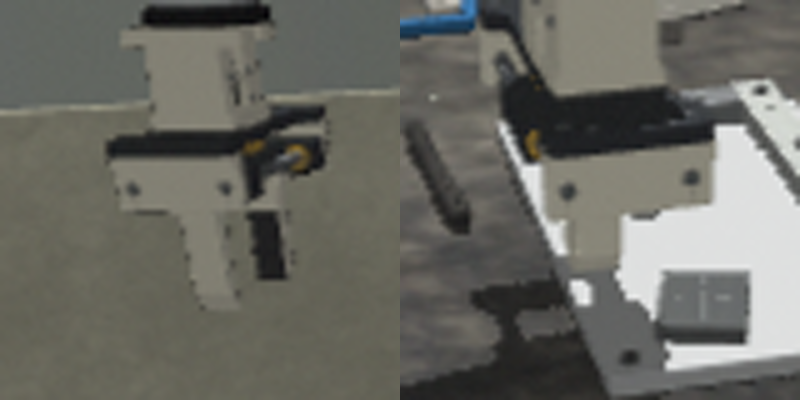

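```bash
python3 - <<'E'
from h import *
for z in(.012,.02,.03,.036): print(z,n(cast("side",[304,224],z)))
print(proj("side",observe()['position']))
E
```

```text
0.012 [[-74.88170539 -55.40913279]]
0.02 [[-78.01666579 -71.28643574]]
0.03 [[-81.93536628 -91.13306442]]
0.036 [[ -84.28658658 -103.04104163]]
[[303.80671472 234.6985685 ]]
```

Request:
drive_tool([
  {"grip":1,"tx":0,"ty":0,"tz":-0.008,"turn":0},
  {"grip":1,"tx":0,"ty":0,"tz":-0.015,"turn":0},
  {"grip":1,"tx":0,"ty":0,"tz":-0.015,"turn":0},
])

```text
clock: 4.4
position: [0.4912, -0.0512, 0.0014]
ee_rot: [0.287, 3.128, -0.001]
force: [0.3, -0.4, -0.1]
width: 0.006
```

Request:
drive_tool([
  {"grip":1,"tx":0,"ty":0,"tz":-0.008,"turn":0},
  {"grip":1,"tx":0,"ty":0,"tz":-0.016,"turn":0},
  {"grip":1,"tx":0,"ty":0,"tz":-0.023,"turn":0},
  {"grip":1,"tx":0,"ty":0,"tz":-0.023,"turn":0},
])

```text
clock: 4.8
position: [0.4908, -0.0512, -0.0082]
ee_rot: [-0.287, -3.128, 0.001]
force: [0.1, -0.0, 0.0]
width: 0.005
```

Request:
drive_tool([
  {"grip":1,"tx":0,"ty":0,"tz":-0.006,"turn":0},
  {"grip":1,"tx":0,"ty":0,"tz":-0.012,"turn":0},
  {"grip":1,"tx":0,"ty":0,"tz":-0.012,"turn":0},
])

```text
clock: 5.1
position: [0.4906, -0.0512, -0.0133]
ee_rot: [-0.287, -3.128, 0.001]
force: [-0.3, 0.9, 0.3]
width: 0.003
```

Request:
drive_tool([
  {"grip":1,"tx":0,"ty":0,"tz":-0.006,"turn":0},
  {"grip":1,"tx":0,"ty":0,"tz":-0.01,"turn":0},
  {"grip":1,"tx":0,"ty":0,"tz":-0.01,"turn":0},
])

```text
clock: 5.4
position: [0.4904, -0.0511, -0.0176]
ee_rot: [-0.287, -3.127, 0.001]
force: [0.1, 0.1, -0.7]
width: 0.004
```

```bash
python3 - <<'E'
from h import *
st();o=observe(); print(proj("side",o['position']))
im=get_image("side")
cv2.imwrite("pics/c7.png",cv2.resize(im[160:260,250:380],None,fx=6,fy=6,interpolation=cv2.INTER_CUBIC)[:,:,::-1])
E
```

```text
nest [[ -86.7 -104.1]] z -0.0176 F [ 0.1  0.1 -0.7] w 0.00426333281375376 t 5.4
[[303.65951448 244.0629741 ]]
```

View pics/c7.png

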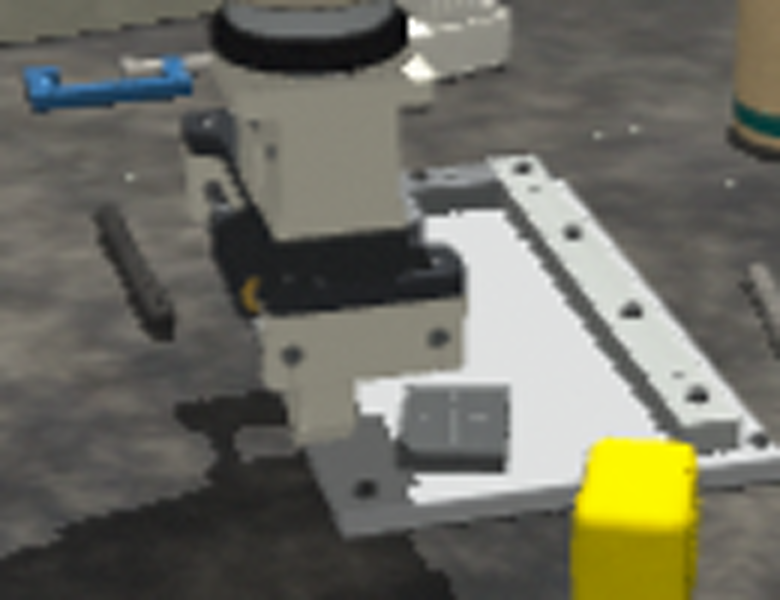

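Request:
drive_tool([
  {"grip":1,"tx":0,"ty":0,"tz":-0.006,"turn":0},
  {"grip":1,"tx":0,"ty":0,"tz":-0.01,"turn":0},
  {"grip":1,"tx":0,"ty":0,"tz":-0.01,"turn":0},
])

```text
clock: 5.75
position: [0.4906, -0.0511, -0.0209]
ee_rot: [-0.287, -3.128, 0.001]
force: [-2.5, 0.4, 11.5]
width: 0.004
```

```bash
python3 - <<'E'
from h import *
st()
for z in (.012,.016,.02,.024): print(z,n(cast("side",[304.2,233.3],z)))
print(n(cast("top",[[405,212],[408,230],[434,230]],.062)))
E
```

```text
nest [[ -86.5 -104. ]] z -0.0209 F [-2.5  0.4 11.5] w 0.004359790683733698 t 5.75
0.012 [[ -84.79824297 -104.8386689 ]]
0.016 [[ -86.28323383 -112.36614768]]
0.02 [[ -87.7682247  -119.89362646]]
0.024 [[ -89.25321556 -127.42110524]]
[[   7.48676172 -211.90095912]
 [ -32.37906764 -226.00629142]
 [ -20.889029   -285.45336923]]
```

Contact with the plate comes at a reported z of about -0.0205, so the real tip is about 32 mm above the reported TCP. I will work at a reported z of -0.0175, which puts the tip about 3 mm over the plate. Now I push towards the rail.

Request:
drive_tool([
  {"grip":1,"tx":0,"ty":0,"tz":0.0085,"turn":0},
  {"grip":1,"tx":-0.0037,"ty":-0.0197,"tz":0.0085,"turn":0},
  {"grip":1,"tx":0.01,"ty":-0.022,"tz":0.0085,"turn":0},
  {"grip":1,"tx":0.02,"ty":-0.024,"tz":0.0085,"turn":0},
  {"grip":1,"tx":0.03,"ty":-0.026,"tz":0.0085,"turn":0},
  {"grip":1,"tx":0.04,"ty":-0.028,"tz":0.0085,"turn":0},
  {"grip":1,"tx":0.05,"ty":-0.03,"tz":0.0085,"turn":0},
  {"grip":1,"tx":0.06,"ty":-0.032,"tz":0.0085,"turn":0},
  {"grip":1,"tx":0.07,"ty":-0.034,"tz":0.0085,"turn":0},
  {"grip":1,"tx":0.08,"ty":-0.036,"tz":0.0085,"turn":0},
  {"grip":1,"tx":0.09,"ty":-0.0375,"tz":0.0085,"turn":0},
  {"grip":1,"tx":0.096,"ty":-0.0385,"tz":0.0085,"turn":0},
  {"grip":1,"tx":0.096,"ty":-0.0385,"tz":0.0085,"turn":0},
])

```text
clock: 7.05
position: [0.5296, -0.0666, -0.0175]
ee_rot: [-0.287, -3.128, 0.001]
force: [0.0, -0.5, -0.1]
width: 0.005
```

```bash
python3 - <<'E'
from h import *
st();go(-8,-112,-.0175)
cv2.imwrite("pics/c8.png",cv2.resize(np.hstack([get_image("side")[170:250,270:390],get_image("top")[150:230,310:410]]),None,fx=3.6,fy=3.6,interpolation=cv2.INTER_CUBIC)[:,:,::-1])
E
```

```text
nest [[ -45.4 -112. ]] z -0.0175 F [ 0.  -0.5 -0.1] w 0.005161422254581067 t 7.05
tx 0.0918 ty -0.0173 tz 0.0000 turn -0.0037
```

View pics/c8.png

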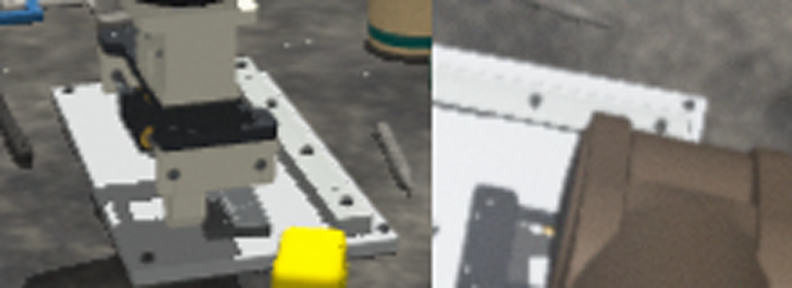

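The blank is being pushed on by the finger's +x side, at about (235,205) in the left panel, and is turning square. I continue towards the rail.

Request:
drive_tool([
  {"grip":1,"tx":0.01,"ty":-0.002,"tz":0,"turn":0},
  {"grip":1,"tx":0.02,"ty":-0.004,"tz":0,"turn":0},
  {"grip":1,"tx":0.03,"ty":-0.006,"tz":0,"turn":0},
  {"grip":1,"tx":0.04,"ty":-0.008,"tz":0,"turn":0},
  {"grip":1,"tx":0.05,"ty":-0.01,"tz":0,"turn":0},
  {"grip":1,"tx":0.06,"ty":-0.012,"tz":0,"turn":0},
  {"grip":1,"tx":0.07,"ty":-0.0135,"tz":0,"turn":0},
  {"grip":1,"tx":0.08,"ty":-0.0155,"tz":0,"turn":0},
  {"grip":1,"tx":0.086,"ty":-0.0165,"tz":0,"turn":0},
  {"grip":1,"tx":0.086,"ty":-0.0165,"tz":0,"turn":0},
])

```text
clock: 8.15
position: [0.5642, -0.0732, -0.0175]
ee_rot: [0.287, 3.128, -0.001]
force: [0.8, -0.5, -0.5]
width: 0.005
```

Request:
drive_tool([
  {"grip":1,"tx":0.0025,"ty":-0.0005,"tz":0,"turn":0},
  {"grip":1,"tx":0.005,"ty":-0.001,"tz":0,"turn":0},
  {"grip":1,"tx":0.0075,"ty":-0.0015,"tz":0,"turn":0},
  {"grip":1,"tx":0.01,"ty":-0.002,"tz":0,"turn":0},
  {"grip":1,"tx":0.0125,"ty":-0.0025,"tz":0,"turn":0},
  {"grip":1,"tx":0.0125,"ty":-0.0025,"tz":0,"turn":0},
])

```text
clock: 8.75
position: [0.5665, -0.0736, -0.0179]
ee_rot: [-0.286, -3.124, -0.0]
force: [-9.0, 2.3, 7.3]
width: 0.001
```

```bash
cat >> h.py <<'E'
def nestpic(name,z,x0,x1,y0,y1,s=4):  # rectified: column = y, row = -x (x up), s px/mm
    q=np.array([[x1,y1],[x1,y0],[x0,y0],[x0,y1]]); P=[[*w(*a),z] for a in q]
    d=np.float32([[0,0],[(y1-y0)*s,0],[(y1-y0)*s,(x1-x0)*s],[0,(x1-x0)*s]])
    H=cv2.getPerspectiveTransform(np.float32(proj(name,P)),d)
    return cv2.warpPerspective(get_image(name),H,(int((y1-y0)*s),int((x1-x0)*s)))
E
python3 - <<'E'
from h import *
st()
im=get_image("side")
g=im.max(2)
for x in range(-10,56,3): # profile across blank in x near its -y end top (z=.02)
    uv=proj("side",[*w(x,-132),.02])[0].round().astype(int); print(x,g[uv[1],uv[0]],end="; ")
print()
for x in range(-10,56,3):
    uv=proj("side",[*w(x,-125),.02])[0].round().astype(int); print(x,g[uv[1],uv[0]],end="; ")
E
```

```text
nest [[  -7.9 -112. ]] z -0.0179 F [-9.   2.3  7.3] w 0.001472921416346777 t 8.75
-10 100; -7 102; -4 92; -1 61; 2 51; 5 51; 8 52; 11 55; 14 51; 17 59; 20 61; 23 88; 26 65; 29 65; 32 64; 35 100; 38 85; 41 64; 44 67; 47 79; 50 88; 53 202; 
-10 126; -7 121; -4 121; -1 101; 2 64; 5 51; 8 51; 11 49; 14 51; 17 51; 20 99; 23 109; 26 110; 29 108; 32 109; 35 110; 38 110; 41 109; 44 115; 47 114; 50 96; 53 201;
```

The rail stopped it at 9 N. The brightness profile shows blank from x≈20 to x≈47 with the rail straight behind it. I back off, lift, and go round to the -y end, turning the tool 90° to keep the gripper body clear of the tape measure.

Request:
drive_tool([
  {"grip":1,"tx":-0.01,"ty":0.002,"tz":0,"turn":0},
  {"grip":1,"tx":-0.049,"ty":0.009,"tz":0,"turn":0},
  {"grip":1,"tx":-0.049,"ty":0.009,"tz":0.1,"turn":0},
  {"grip":1,"tx":-0.049,"ty":0.009,"tz":0.225,"turn":-0.14},
  {"grip":1,"tx":0,"ty":-0.05,"tz":0.225,"turn":-0.28},
  {"grip":1,"tx":0.04,"ty":-0.1,"tz":0.225,"turn":-0.42},
  {"grip":1,"tx":0.0652,"ty":-0.1395,"tz":0.225,"turn":-0.56},
  {"grip":1,"tx":0.0652,"ty":-0.1395,"tz":0.225,"turn":-0.7},
  {"grip":1,"tx":0.0652,"ty":-0.1395,"tz":0.225,"turn":-0.84},
  {"grip":1,"tx":0.0652,"ty":-0.1395,"tz":0.225,"turn":-0.98},
  {"grip":1,"tx":0.0652,"ty":-0.1395,"tz":0.225,"turn":-1},
  {"grip":1,"tx":0.0652,"ty":-0.1395,"tz":0.225,"turn":-1},
])

```text
clock: 10.0
position: [0.5928, -0.1293, 0.0722]
ee_rot: [-1.807, -2.566, -0.004]
force: [-0.8, 0.5, -0.3]
width: 0.006
```

```bash
python3 - <<'E'
from h import *
st();go(28,-162,-.0175,YAW+np.pi/2); print(observe()['joints'].round(2))
im=get_image("side"); c=np.array([im[180:250,280:400]])[0]
# blank: dark neutral inside the plate
P=[proj("side",[*w(a,b),.012])[0] for a,b in((-80,-158),(49,-158),(49,60),(-80,60))]
reg=np.zeros(im.shape[:2],np.uint8); cv2.fillPoly(reg,[np.int32(P)],255)
m=np.uint8((im.max(2)<125)&(im.max(2)-im.min(2)<30)&(reg>0))*255
cs=sorted(cv2.findContours(m,cv2.RETR_EXTERNAL,cv2.CHAIN_APPROX_NONE)[0],key=cv2.contourArea)[-3:]
for k in cs: print(cv2.contourArea(k),cv2.boundingRect(k))
cv2.imwrite("pics/c9.png",np.hstack([cv2.resize(c,(480,280),interpolation=cv2.INTER_CUBIC),cv2.resize(get_image("top")[150:220,310:390],(320,280),interpolation=cv2.INTER_CUBIC)])[:,:,::-1])
E
```

```text
nest [[  28.4 -161.9]] z 0.0722 F [-0.8  0.5 -0.3] w 0.006346680252354606 t 10.0
tx -0.0010 ty -0.0002 tz -0.2243 turn -0.5071
[-0.23  0.57  0.54  1.78 -0.37  0.89  0.81]
3.0 (310, 240, 3, 3)
24.5 (311, 203, 11, 11)
227.0 (335, 217, 26, 18)
```

View pics/c9.png

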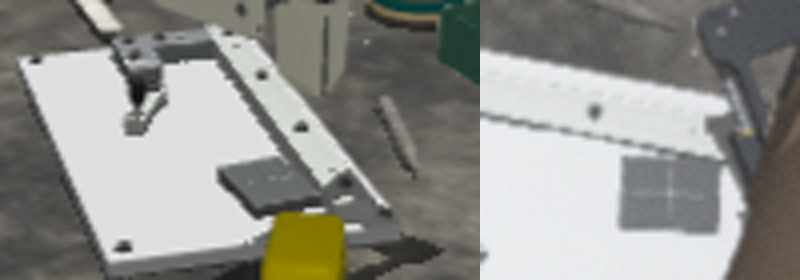

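The top panel (right) shows the blank with its near-rail edge level in the picture while the rail slopes. Its rear corner, near (715,160) in the crop, touches the rail, so it has over-turned by about 0.15 rad. I measure it.

```bash
cat >> h.py <<'E'
def blank(y0=-155,y1=60):
    im=get_image("top"); P=[proj("top",[*w(a,b),.012])[0] for a,b in((-60,y0),(47,y0),(47,y1),(-60,y1))]
    reg=np.zeros(im.shape[:2],np.uint8); cv2.fillPoly(reg,[np.int32(P)],255)
    m=np.uint8((im.max(2)<160)&(reg>0))*255
    for k in sorted(cv2.findContours(m,cv2.RETR_EXTERNAL,cv2.CHAIN_APPROX_NONE)[0],key=cv2.contourArea)[-3:]:
        if cv2.contourArea(k)<50: continue
        q=n(cast("top",cv2.boxPoints(cv2.minAreaRect(k)),.02)); e=q-np.roll(q,1,0)
        L=np.linalg.norm(e,axis=1); j=L.argmax(); a=np.arctan2(-e[j,0],e[j,1]); a=(a+np.pi/2)%np.pi-np.pi/2
        print("A",cv2.contourArea(k),"c",q.mean(0).round(1),"L",L.round(1),"rel yaw %.3f"%a)
E
python3 -c "
from h import *
blank()"
```

```text
A 230.5 c [  -6.1 -143.7] L [ 22.9 107.9  23.1 107.9] rel yaw -1.560
A 394.0 c [ 25.2 -99.6] L [58.9 45.4 59.1 45.4] rel yaw 0.130
```

The blank is at nest (25, -100) with a relative yaw of +0.13, so its front half still has to be pushed in. I keep the 90° orientation, which stays clear of the knob, and push at y≈-84.

Request:
drive_tool([
  {"grip":1,"tx":-0.03,"ty":0.06,"tz":0,"turn":-0.14},
  {"grip":1,"tx":-0.06,"ty":0.12,"tz":0,"turn":-0.28},
  {"grip":1,"tx":-0.1,"ty":0.18,"tz":0,"turn":-0.42},
  {"grip":1,"tx":-0.1318,"ty":0.2231,"tz":0,"turn":-0.507},
  {"grip":1,"tx":-0.1318,"ty":0.2231,"tz":0,"turn":-0.507},
  {"grip":1,"tx":-0.1318,"ty":0.2231,"tz":-0.1,"turn":-0.507},
  {"grip":1,"tx":-0.1318,"ty":0.2231,"tz":-0.18,"turn":-0.507},
  {"grip":1,"tx":-0.1318,"ty":0.2231,"tz":-0.215,"turn":-0.507},
  {"grip":1,"tx":-0.1318,"ty":0.2231,"tz":-0.223,"turn":-0.507},
  {"grip":1,"tx":-0.1318,"ty":0.2231,"tz":-0.223,"turn":-0.507},
])

```text
clock: 11.15
position: [0.5405, -0.0408, -0.0165]
ee_rot: [-2.418, -2.002, -0.006]
force: [-0.4, 0.5, 0.3]
width: 0.0
```

```bash
python3 -c "
from h import *
st();go(-18,-84,-.0175,YAW+np.pi/2);blank();print(observe()['joints'].round(2))"
```

```text
nest [[-39.5 -84.6]] z -0.0165 F [-0.4  0.5  0.3] w 0.00010850249795849587 t 11.15
tx 0.0531 ty -0.0084 tz -0.0024 turn 0.0004
A 2162.0 c [ -6.1 -88. ] L [133.3 107.9 134.5 108. ] rel yaw 0.000
[-0.43  0.63  0.59  2.02 -0.57  0.66  0.35]
```

Request:
drive_tool([
  {"grip":1,"tx":0.0075,"ty":-0.001,"tz":-0.001,"turn":0},
  {"grip":1,"tx":0.015,"ty":-0.002,"tz":-0.0015,"turn":0},
  {"grip":1,"tx":0.0225,"ty":-0.0035,"tz":-0.0015,"turn":0},
  {"grip":1,"tx":0.03,"ty":-0.005,"tz":-0.0015,"turn":0},
  {"grip":1,"tx":0.0375,"ty":-0.006,"tz":-0.0015,"turn":0},
  {"grip":1,"tx":0.045,"ty":-0.007,"tz":-0.0015,"turn":0},
  {"grip":1,"tx":0.05,"ty":-0.008,"tz":-0.0015,"turn":0},
  {"grip":1,"tx":0.0525,"ty":-0.0084,"tz":-0.0015,"turn":0},
  {"grip":1,"tx":0.0525,"ty":-0.0084,"tz":-0.0015,"turn":0},
])

```text
clock: 12.1
position: [0.5619, -0.0442, -0.0167]
ee_rot: [-2.418, -2.003, -0.007]
force: [-0.5, 0.0, -0.4]
width: 0.007
```

Request:
drive_tool([
  {"grip":1,"tx":0.0025,"ty":-0.0005,"tz":0,"turn":0},
  {"grip":1,"tx":0.005,"ty":-0.001,"tz":0,"turn":0},
  {"grip":1,"tx":0.0075,"ty":-0.0015,"tz":0,"turn":0},
  {"grip":1,"tx":0.01,"ty":-0.002,"tz":0,"turn":0},
  {"grip":1,"tx":0.0112,"ty":-0.0022,"tz":0,"turn":0},
  {"grip":1,"tx":0.0112,"ty":-0.0022,"tz":0,"turn":0},
])

```text
clock: 12.7
position: [0.5665, -0.0451, -0.0166]
ee_rot: [-2.418, -2.003, -0.007]
force: [-0.7, 0.5, -0.5]
width: 0.007
```

Request:
drive_tool([
  {"grip":1,"tx":0.0025,"ty":-0.0005,"tz":0,"turn":0},
  {"grip":1,"tx":0.005,"ty":-0.001,"tz":0,"turn":0},
  {"grip":1,"tx":0.0075,"ty":-0.0015,"tz":0,"turn":0},
  {"grip":1,"tx":0.01,"ty":-0.002,"tz":0,"turn":0},
  {"grip":1,"tx":0.01,"ty":-0.002,"tz":0,"turn":0},
])

```text
clock: 13.2
position: [0.5706, -0.0459, -0.0166]
ee_rot: [-2.418, -2.003, -0.007]
force: [0.4, 0.0, -0.1]
width: 0.006
```

Request:
drive_tool([
  {"grip":1,"tx":0.0025,"ty":-0.0005,"tz":0,"turn":0},
  {"grip":1,"tx":0.005,"ty":-0.001,"tz":0,"turn":0},
  {"grip":1,"tx":0.0075,"ty":-0.0015,"tz":0,"turn":0},
  {"grip":1,"tx":0.0075,"ty":-0.0015,"tz":0,"turn":0},
])

```text
clock: 13.6
position: [0.5737, -0.0464, -0.0167]
ee_rot: [-2.418, -2.003, -0.007]
force: [-0.5, 0.8, 0.3]
width: 0.005
```

Request:
drive_tool([
  {"grip":1,"tx":0.0025,"ty":-0.0005,"tz":0,"turn":0},
  {"grip":1,"tx":0.005,"ty":-0.001,"tz":0,"turn":0},
  {"grip":1,"tx":0.0075,"ty":-0.0015,"tz":0,"turn":0},
  {"grip":1,"tx":0.0075,"ty":-0.0015,"tz":0,"turn":0},
])

```text
clock: 14.0
position: [0.5768, -0.047, -0.0167]
ee_rot: [-2.418, -2.003, -0.007]
force: [-1.0, 0.4, 1.4]
width: 0.003
```

```bash
python3 - <<'E'
from h import *
st(); im=get_image("side"); g=im.max(2)
for y in(-128,-120,-112):
    print(y,[int(g[tuple(proj("side",[*w(x,y),.02])[0].round().astype(int)[::-1])]) for x in range(-30,56,3)])
E
```

```text
nest [[ -2.6 -83.9]] z -0.0167 F [-1.   0.4  1.4] w 0.003278874883289885 t 14.0
-128 [100, 100, 101, 100, 100, 99, 100, 99, 99, 98, 56, 50, 50, 50, 52, 51, 52, 51, 53, 50, 94, 104, 106, 50, 49, 53, 75, 110, 203]
-120 [100, 100, 100, 100, 100, 100, 100, 100, 100, 97, 66, 49, 49, 50, 50, 51, 50, 49, 50, 55, 60, 59, 60, 60, 61, 55, 68, 134, 193]
-112 [100, 100, 101, 100, 100, 101, 100, 99, 100, 98, 56, 49, 49, 51, 50, 49, 49, 99, 110, 115, 108, 109, 109, 110, 109, 101, 93, 92, 94]
```

Request:
drive_tool([
  {"grip":1,"tx":0.0025,"ty":-0.0005,"tz":0,"turn":0},
  {"grip":1,"tx":0.005,"ty":-0.001,"tz":0,"turn":0},
  {"grip":1,"tx":0.005,"ty":-0.001,"tz":0,"turn":0},
])

```text
clock: 14.35
position: [0.5781, -0.0471, -0.0168]
ee_rot: [-2.417, -2.002, -0.006]
force: [-3.8, 1.9, 3.0]
width: 0.001
```

Request:
drive_tool([
  {"grip":1,"tx":0.0025,"ty":-0.0005,"tz":0,"turn":0},
  {"grip":1,"tx":0.005,"ty":-0.001,"tz":0,"turn":0},
  {"grip":1,"tx":0.005,"ty":-0.001,"tz":0,"turn":0},
])

```text
clock: 14.65
position: [0.578, -0.0471, -0.017]
ee_rot: [-2.415, -2.0, -0.003]
force: [-8.9, 2.2, 8.0]
width: 0.005
```

Request:
drive_tool([
  {"grip":1,"tx":-0.01,"ty":0.002,"tz":0,"turn":0},
  {"grip":1,"tx":-0.037,"ty":0.007,"tz":0,"turn":0},
  {"grip":1,"tx":-0.037,"ty":0.007,"tz":0.1,"turn":0},
  {"grip":1,"tx":-0.037,"ty":0.007,"tz":0.2,"turn":0},
  {"grip":1,"tx":0,"ty":-0.08,"tz":0.2,"turn":0},
  {"grip":1,"tx":0.0392,"ty":-0.188,"tz":0.2,"turn":0},
  {"grip":1,"tx":0.0392,"ty":-0.188,"tz":0.2,"turn":0},
  {"grip":1,"tx":0.0392,"ty":-0.188,"tz":0.2,"turn":0},
  {"grip":1,"tx":0.0392,"ty":-0.188,"tz":0.2,"turn":0},
])

```text
clock: 15.55
position: [0.5932, -0.1213, 0.0626]
ee_rot: [-2.414, -2.0, -0.003]
force: [-1.1, 0.1, 0.0]
width: 0.002
```

```bash
python3 -c "
from h import *
st();go(28,-156,-.0175,YAW+np.pi/2);blank(-135)"
```

```text
nest [[  27.3 -153.9]] z 0.0626 F [-1.1  0.1  0. ] w 0.0023479808413250577 t 15.55
tx 0.0008 ty -0.0054 tz -0.2003 turn -0.0000
A 748.5 c [  -6.5 -103.6] L [ 60.6 110.7  61.1 110.8] rel yaw -1.554
```

Request:
drive_tool([
  {"grip":1,"tx":0.05,"ty":-0.09,"tz":0.1,"turn":0},
  {"grip":1,"tx":0.05,"ty":-0.09,"tz":0.1,"turn":0},
  {"grip":1,"tx":0.05,"ty":-0.09,"tz":0.1,"turn":0},
])

```text
clock: 15.9
position: [0.6142, -0.1574, 0.1037]
ee_rot: [-2.415, -2.002, -0.006]
force: [-0.6, 0.4, -0.1]
width: 0.006
```

```bash
python3 -c "
from h import *
st();go(28,-154,-.0175,YAW+np.pi/2);blank(-145)
im=get_image('top')
cv2.imwrite('pics/c10.png',cv2.resize(im[140:240,300:400],(500,500),interpolation=cv2.INTER_CUBIC)[:,:,::-1])"
```

```text
nest [[  54.7 -185.5]] z 0.1037 F [-0.6  0.4 -0.1] w 0.005696341884548424 t 15.9
tx -0.0509 ty 0.0898 tz -0.3031 turn -0.0004
A 397.0 c [  26.7 -100.9] L [61.6 43.1 61.8 43.1] rel yaw 0.006
```

The blank is now flush: nest (26.7, -100.9), relative yaw 0.006, size 62 x 43 mm. I go down behind its end and slide it.

Request:
drive_tool([
  {"grip":1,"tx":-0.051,"ty":0.087,"tz":-0.05,"turn":0},
  {"grip":1,"tx":-0.051,"ty":0.087,"tz":-0.1,"turn":0},
  {"grip":1,"tx":-0.051,"ty":0.087,"tz":-0.2,"turn":0},
  {"grip":1,"tx":-0.051,"ty":0.087,"tz":-0.27,"turn":0},
  {"grip":1,"tx":-0.051,"ty":0.087,"tz":-0.298,"turn":0},
  {"grip":1,"tx":-0.051,"ty":0.087,"tz":-0.301,"turn":0},
  {"grip":1,"tx":-0.051,"ty":0.087,"tz":-0.301,"turn":0},
])

```text
clock: 16.7
position: [0.592, -0.1197, -0.0187]
ee_rot: [-2.409, -2.001, -0.003]
force: [0.3, 0.3, 0.3]
width: 0.002
```

```bash
python3 -c "
from h import *
st();go(28,-45,-.017,YAW+np.pi/2)"
```

```text
nest [[  25.8 -152.5]] z -0.0187 F [0.3 0.3 0.3] w 0.0019328859006468753 t 16.7
tx 0.0554 ty 0.2632 tz 0.0042 turn -0.0025
```

Request:
drive_tool([
  {"grip":1,"tx":0.006,"ty":0.01,"tz":0.003,"turn":0},
  {"grip":1,"tx":0.0085,"ty":0.02,"tz":0.003,"turn":0},
  {"grip":1,"tx":0.0105,"ty":0.03,"tz":0.003,"turn":0},
  {"grip":1,"tx":0.0125,"ty":0.04,"tz":0.003,"turn":0},
  {"grip":1,"tx":0.0145,"ty":0.05,"tz":0.003,"turn":0},
  {"grip":1,"tx":0.0165,"ty":0.06,"tz":0.003,"turn":0},
  {"grip":1,"tx":0.0184,"ty":0.07,"tz":0.003,"turn":0},
  {"grip":1,"tx":0.0203,"ty":0.08,"tz":0.003,"turn":0},
  {"grip":1,"tx":0.0222,"ty":0.09,"tz":0.003,"turn":0},
  {"grip":1,"tx":0.0241,"ty":0.1,"tz":0.003,"turn":0},
  {"grip":1,"tx":0.026,"ty":0.11,"tz":0.003,"turn":0},
  {"grip":1,"tx":0.0279,"ty":0.12,"tz":0.003,"turn":0},
  {"grip":1,"tx":0.0298,"ty":0.13,"tz":0.003,"turn":0},
  {"grip":1,"tx":0.0317,"ty":0.14,"tz":0.003,"turn":0},
  {"grip":1,"tx":0.0336,"ty":0.15,"tz":0.003,"turn":0},
  {"grip":1,"tx":0.0355,"ty":0.16,"tz":0.003,"turn":0},
  {"grip":1,"tx":0.0374,"ty":0.17,"tz":0.003,"turn":0},
  {"grip":1,"tx":0.0393,"ty":0.18,"tz":0.003,"turn":0},
  {"grip":1,"tx":0.0412,"ty":0.19,"tz":0.003,"turn":0},
  {"grip":1,"tx":0.0412,"ty":0.19,"tz":0.003,"turn":0},
])

```text
clock: 18.7
position: [0.6086, -0.0425, -0.0176]
ee_rot: [-2.408, -2.002, -0.003]
force: [0.4, -0.1, 0.9]
width: 0.006
```

```bash
python3 -c "
from h import *
st();go(28,-45,-.017,YAW+np.pi/2);blank(-60,60)"
```

```text
nest [[ 27.8 -73.6]] z -0.0176 F [ 0.4 -0.1  0.9] w 0.006110499259306972 t 18.7
tx 0.0139 ty 0.0702 tz 0.0016 turn -0.0036
A 1332.5 c [-6.  -9.2] L [101.3 109.8 102.2 109.8] rel yaw 1.561
```

Request:
drive_tool([
  {"grip":1,"tx":0.0022,"ty":0.01,"tz":0.001,"turn":0},
  {"grip":1,"tx":0.0041,"ty":0.02,"tz":0.001,"turn":0},
  {"grip":1,"tx":0.006,"ty":0.03,"tz":0.001,"turn":0},
  {"grip":1,"tx":0.0079,"ty":0.04,"tz":0.001,"turn":0},
  {"grip":1,"tx":0.0098,"ty":0.05,"tz":0.001,"turn":0},
  {"grip":1,"tx":0.0117,"ty":0.06,"tz":0.001,"turn":0},
  {"grip":1,"tx":0.0136,"ty":0.07,"tz":0.001,"turn":0},
  {"grip":1,"tx":0.016,"ty":0.0825,"tz":0.001,"turn":0},
  {"grip":1,"tx":0.016,"ty":0.0825,"tz":0.001,"turn":0},
  {"grip":1,"tx":0.0114,"ty":0.058,"tz":0.001,"turn":0},
  {"grip":1,"tx":0.0114,"ty":0.058,"tz":0.1,"turn":0.14},
  {"grip":1,"tx":0.0114,"ty":0.058,"tz":0.2,"turn":0.28},
  {"grip":1,"tx":0,"ty":0,"tz":0.25,"turn":0.42},
  {"grip":1,"tx":0,"ty":-0.06,"tz":0.25,"turn":0.56},
  {"grip":1,"tx":0,"ty":-0.12,"tz":0.25,"turn":0.7},
  {"grip":1,"tx":0,"ty":-0.12,"tz":0.25,"turn":0.84},
  {"grip":1,"tx":0,"ty":-0.12,"tz":0.25,"turn":0.98},
  {"grip":1,"tx":0,"ty":-0.12,"tz":0.25,"turn":1},
])

```text
clock: 20.55
position: [0.6081, -0.0923, 0.0825]
ee_rot: [-1.082, -2.939, 0.005]
force: [0.9, -0.2, 0.5]
width: 0.001
```

```bash
python3 -c "
from h import *
st();go(28,-44,-.017);blank(-60,60)"
```

```text
nest [[  36.5 -122.7]] z 0.0825 F [ 0.9 -0.2  0.5] w 0.001413496897190283 t 20.55
tx 0.0157 ty 0.1972 tz -0.2488 turn 0.4954
A 395.0 c [27.1  2.1] L [61.1 43.  61.3 43. ] rel yaw 0.017
```

Request:
drive_tool([
  {"grip":1,"tx":0.005,"ty":0.06,"tz":0,"turn":0.14},
  {"grip":1,"tx":0.01,"ty":0.12,"tz":0,"turn":0.28},
  {"grip":1,"tx":0.0148,"ty":0.192,"tz":0,"turn":0.42},
  {"grip":1,"tx":0.0148,"ty":0.192,"tz":0,"turn":0.4954},
  {"grip":1,"tx":0.0148,"ty":0.192,"tz":-0.03,"turn":0.4954},
  {"grip":1,"tx":0.0148,"ty":0.192,"tz":-0.12,"turn":0.4954},
  {"grip":1,"tx":0.0148,"ty":0.192,"tz":-0.2,"turn":0.4954},
  {"grip":1,"tx":0.0148,"ty":0.192,"tz":-0.24,"turn":0.4954},
  {"grip":1,"tx":0.0148,"ty":0.192,"tz":-0.248,"turn":0.4954},
  {"grip":1,"tx":0.0148,"ty":0.192,"tz":-0.248,"turn":0.4954},
])

```text
clock: 21.6
position: [0.6134, -0.0162, -0.0175]
ee_rot: [-0.303, -3.117, 0.01]
force: [0.0, 1.0, 0.8]
width: 0.006
```

```bash
python3 -c "
from h import *
st();go(28,45,-.017)"
```

```text
nest [[ 27.6 -46.9]] z -0.0175 F [0.  1.  0.8] w 0.006253168258785014 t 21.6
tx 0.0436 ty 0.2256 tz 0.0012 turn 0.0064
```

Request:
drive_tool([
  {"grip":1,"tx":0.0021,"ty":0.011,"tz":0.001,"turn":0.006},
  {"grip":1,"tx":0.0043,"ty":0.022,"tz":0.001,"turn":0.006},
  {"grip":1,"tx":0.0064,"ty":0.033,"tz":0.001,"turn":0.006},
  {"grip":1,"tx":0.0085,"ty":0.044,"tz":0.001,"turn":0.006},
  {"grip":1,"tx":0.0106,"ty":0.055,"tz":0.001,"turn":0.006},
  {"grip":1,"tx":0.0128,"ty":0.066,"tz":0.001,"turn":0.006},
  {"grip":1,"tx":0.0149,"ty":0.077,"tz":0.001,"turn":0.006},
  {"grip":1,"tx":0.017,"ty":0.088,"tz":0.001,"turn":0.006},
  {"grip":1,"tx":0.0191,"ty":0.099,"tz":0.001,"turn":0.006},
  {"grip":1,"tx":0.0213,"ty":0.11,"tz":0.001,"turn":0.006},
  {"grip":1,"tx":0.0234,"ty":0.121,"tz":0.001,"turn":0.006},
  {"grip":1,"tx":0.0255,"ty":0.132,"tz":0.001,"turn":0.006},
  {"grip":1,"tx":0.0276,"ty":0.143,"tz":0.001,"turn":0.006},
  {"grip":1,"tx":0.0298,"ty":0.154,"tz":0.001,"turn":0.006},
  {"grip":1,"tx":0.0319,"ty":0.165,"tz":0.001,"turn":0.006},
  {"grip":1,"tx":0.034,"ty":0.176,"tz":0.001,"turn":0.006},
  {"grip":1,"tx":0.0361,"ty":0.187,"tz":0.001,"turn":0.006},
  {"grip":1,"tx":0.0383,"ty":0.198,"tz":0.001,"turn":0.006},
  {"grip":1,"tx":0.0404,"ty":0.209,"tz":0.001,"turn":0.006},
  {"grip":1,"tx":0.0404,"ty":0.209,"tz":0.001,"turn":0.006},
])

```text
clock: 23.6
position: [0.6303, 0.0676, -0.0164]
ee_rot: [-0.293, -3.119, 0.011]
force: [0.3, -1.9, 5.8]
width: 0.009
```

```bash
python3 -c "
from h import *
st();go(28,52,-.017)"
```

```text
nest [[28.7 38.6]] z -0.0164 F [ 0.3 -1.9  5.8] w 0.008656365985799866 t 23.6
tx 0.0046 ty 0.0332 tz -0.0015 turn 0.0003
```

Request:
drive_tool([
  {"grip":1,"tx":0.0004,"ty":0.003,"tz":0,"turn":0},
  {"grip":1,"tx":0.0009,"ty":0.006,"tz":0,"turn":0},
  {"grip":1,"tx":0.0013,"ty":0.009,"tz":0,"turn":0},
  {"grip":1,"tx":0.0018,"ty":0.012,"tz":0,"turn":0},
  {"grip":1,"tx":0.0022,"ty":0.015,"tz":0,"turn":0},
  {"grip":1,"tx":0.0026,"ty":0.018,"tz":0,"turn":0},
  {"grip":1,"tx":0.0026,"ty":0.018,"tz":0,"turn":0},
])

```text
clock: 24.3
position: [0.6315, 0.0749, -0.0163]
ee_rot: [-0.293, -3.12, 0.011]
force: [-0.4, -3.1, 3.9]
width: 0.004
```

Sliding with about 3 N; y is about 46. I go on in small steps.

Request:
drive_tool([
  {"grip":1,"tx":0.0004,"ty":0.003,"tz":0,"turn":0},
  {"grip":1,"tx":0.0009,"ty":0.006,"tz":0,"turn":0},
  {"grip":1,"tx":0.0013,"ty":0.009,"tz":0,"turn":0},
  {"grip":1,"tx":0.0013,"ty":0.009,"tz":0,"turn":0},
])

```text
clock: 24.7
position: [0.6321, 0.0789, -0.0163]
ee_rot: [-0.292, -3.12, 0.01]
force: [-0.0, -3.5, 4.2]
width: 0.005
```

Request:
drive_tool([
  {"grip":1,"tx":0.0004,"ty":0.003,"tz":0,"turn":0},
  {"grip":1,"tx":0.0008,"ty":0.005,"tz":0,"turn":0},
  {"grip":1,"tx":0.0008,"ty":0.005,"tz":0,"turn":0},
])

```text
clock: 25.0
position: [0.6324, 0.0809, -0.0163]
ee_rot: [-0.292, -3.12, 0.01]
force: [-1.0, -3.5, 4.6]
width: 0.006
```

```bash
python3 -c "
from h import *
st()"
```

```text
nest [[28.2 52.1]] z -0.0163 F [-1.  -3.5  4.6] w 0.006265780884608888 t 25.0
```

Request:
drive_tool([
  {"grip":1,"tx":0.0004,"ty":0.002,"tz":0,"turn":0},
  {"grip":1,"tx":0.0008,"ty":0.004,"tz":0,"turn":0},
  {"grip":1,"tx":0.0008,"ty":0.004,"tz":0,"turn":0},
])

```text
clock: 25.3
position: [0.6324, 0.0811, -0.0163]
ee_rot: [-0.294, -3.119, 0.013]
force: [-1.8, -7.5, 6.1]
width: 0.002
```

Request:
drive_tool([
  {"grip":1,"tx":0.0004,"ty":0.002,"tz":0,"turn":0},
  {"grip":1,"tx":0.0008,"ty":0.004,"tz":0,"turn":0},
  {"grip":1,"tx":0.0008,"ty":0.004,"tz":0,"turn":0},
])

```text
clock: 25.6
position: [0.6324, 0.081, -0.0163]
ee_rot: [-0.295, -3.118, 0.015]
force: [-2.0, -5.9, 6.1]
width: 0.006
```

It has stopped at y≈52.3, where the end stop should hold it. I back away and measure.

Request:
drive_tool([
  {"grip":1,"tx":-0.005,"ty":-0.025,"tz":0,"turn":0},
  {"grip":1,"tx":-0.014,"ty":-0.074,"tz":0,"turn":0},
  {"grip":1,"tx":-0.014,"ty":-0.074,"tz":0.1,"turn":0},
  {"grip":1,"tx":-0.03,"ty":-0.15,"tz":0.2,"turn":0},
  {"grip":1,"tx":-0.06,"ty":-0.25,"tz":0.2,"turn":0},
  {"grip":1,"tx":-0.1,"ty":-0.33,"tz":0.2,"turn":0},
  {"grip":1,"tx":-0.1,"ty":-0.36,"tz":0.2,"turn":0},
  {"grip":1,"tx":-0.1,"ty":-0.36,"tz":0.2,"turn":0},
])

```text
clock: 26.4
position: [0.5915, -0.0663, 0.0637]
ee_rot: [-0.302, -3.117, 0.016]
force: [0.3, -0.0, 0.3]
width: 0.008
```

```bash
python3 - <<'E'
from h import *
st();im=get_image("top");g=im.max(2)
for x in (12,20,32,40): print(x,[int(g[tuple(proj("top",[*w(x,y),.02])[0].round().astype(int)[::-1])]) for y in range(46,140,3)])
for y in (54,58,64,70,76): print(y,[int(g[tuple(proj("top",[*w(x,y),.02])[0].round().astype(int)[::-1])]) for x in range(-12,60,3)])
m=np.uint8(im.max(2)<80)*255
for k in cv2.findContours(m[195:225,285:320].copy(),cv2.RETR_EXTERNAL,cv2.CHAIN_APPROX_NONE)[0]:
    (u,v),_,_=cv2.minAreaRect(k); print(len(k),u+285,v+195,"at knob z",n(cast("top",[u+285,v+195],.0475)))
cv2.imwrite('pics/c11.png',cv2.resize(im[150:230,240:340],(750,600),interpolation=cv2.INTER_CUBIC)[:,:,::-1])
E
```

```text
nest [[  15.4 -100.2]] z 0.0637 F [ 0.3 -0.   0.3] w 0.008224955691674645 t 26.4
12 [242, 242, 240, 231, 144, 126, 134, 135, 137, 135, 135, 136, 135, 135, 139, 146, 135, 133, 135, 135, 132, 132, 130, 132, 120, 178, 188, 177, 137, 108, 146, 179]
20 [240, 241, 240, 231, 178, 138, 138, 134, 132, 136, 135, 133, 134, 133, 146, 135, 136, 131, 132, 135, 134, 132, 132, 132, 133, 142, 184, 186, 188, 187, 187, 189]
32 [240, 241, 240, 240, 222, 135, 133, 131, 135, 137, 134, 134, 134, 134, 148, 141, 134, 134, 133, 131, 136, 132, 132, 135, 131, 144, 182, 184, 173, 183, 197, 189]
40 [241, 241, 240, 239, 205, 149, 135, 135, 132, 131, 132, 132, 133, 135, 144, 138, 131, 129, 129, 131, 132, 130, 133, 128, 125, 135, 190, 191, 187, 187, 188, 187]
54 [111, 133, 191, 225, 241, 241, 240, 239, 240, 240, 240, 231, 241, 239, 240, 240, 241, 240, 240, 236, 188, 204, 225, 233]
58 [188, 210, 220, 241, 239, 195, 227, 180, 144, 140, 222, 178, 140, 136, 139, 222, 223, 205, 163, 222, 168, 137, 228, 231]
64 [240, 242, 242, 240, 240, 145, 127, 136, 134, 136, 138, 133, 130, 132, 136, 133, 136, 136, 135, 129, 129, 207, 231, 231]
70 [242, 242, 242, 242, 239, 187, 135, 134, 137, 134, 134, 132, 149, 145, 134, 135, 133, 132, 134, 126, 124, 137, 230, 232]
76 [231, 228, 236, 241, 242, 237, 137, 132, 135, 136, 135, 132, 139, 148, 143, 134, 133, 132, 133, 134, 139, 212, 232, 232]
```

View pics/c11.png

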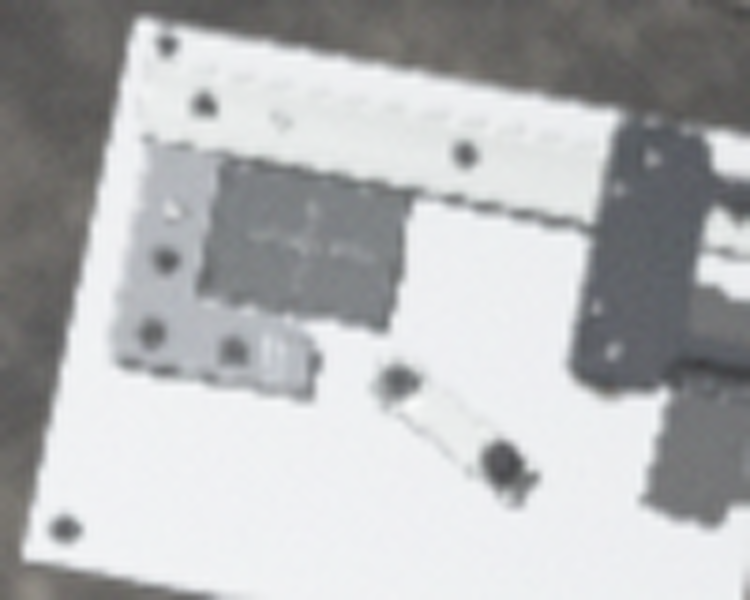

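The blank (dark, around (305,245)) sits tight between the rail, the stop and the keeper. The gate knob is at (503,463) in the crop and the hinge at (400,383). Next is the gate: first a push in +x at knob height.

Request:
drive_tool([
  {"grip":1,"tx":-0.06,"ty":0.08,"tz":0,"turn":0},
  {"grip":1,"tx":-0.1,"ty":0.17,"tz":0,"turn":0},
  {"grip":1,"tx":-0.1375,"ty":0.26,"tz":0,"turn":0},
  {"grip":1,"tx":-0.1375,"ty":0.3141,"tz":0,"turn":0},
  {"grip":1,"tx":-0.1375,"ty":0.3141,"tz":0,"turn":0},
  {"grip":1,"tx":-0.1375,"ty":0.3141,"tz":-0.08,"turn":0},
  {"grip":1,"tx":-0.1375,"ty":0.3141,"tz":-0.14,"turn":0},
  {"grip":1,"tx":-0.1375,"ty":0.3141,"tz":-0.163,"turn":0},
  {"grip":1,"tx":-0.1375,"ty":0.3141,"tz":-0.163,"turn":0},
])

```text
clock: 27.35
position: [0.5364, 0.0619, -0.0029]
ee_rot: [-0.298, -3.115, 0.016]
force: [-0.7, -0.5, 0.9]
width: 0.004
```

```bash
python3 -c "
from h import *
st()
for p in ((-51,14),(-42,11),(-31.4,10),(-16.2,12.4),(-5.3,18.6),(0.7,24.4)): go(*p,-.0015)"
```

```text
nest [[-62.6  15.6]] z -0.0029 F [-0.7 -0.5  0.9] w 0.0038734921571623327 t 27.35
tx 0.0278 ty -0.0093 tz 0.0034 turn 0.0032
tx 0.0485 ty -0.0208 tz 0.0034 turn 0.0032
tx 0.0741 ty -0.0282 tz 0.0034 turn 0.0032
tx 0.1126 ty -0.0294 tz 0.0034 turn 0.0032
tx 0.1422 ty -0.0192 tz 0.0034 turn 0.0032
tx 0.1597 ty -0.0077 tz 0.0034 turn 0.0032
```

Request:
drive_tool([
  {"grip":1,"tx":0.014,"ty":-0.005,"tz":0.0034,"turn":0.003},
  {"grip":1,"tx":0.028,"ty":-0.0093,"tz":0.0034,"turn":0.003},
  {"grip":1,"tx":0.038,"ty":-0.015,"tz":0.0034,"turn":0.003},
  {"grip":1,"tx":0.0485,"ty":-0.021,"tz":0.0034,"turn":0.003},
  {"grip":1,"tx":0.057,"ty":-0.023,"tz":0.0034,"turn":0.003},
  {"grip":1,"tx":0.066,"ty":-0.026,"tz":0.0034,"turn":0.003},
  {"grip":1,"tx":0.074,"ty":-0.028,"tz":0.0034,"turn":0.003},
  {"grip":1,"tx":0.084,"ty":-0.0285,"tz":0.0034,"turn":0.003},
  {"grip":1,"tx":0.094,"ty":-0.029,"tz":0.0034,"turn":0.003},
  {"grip":1,"tx":0.104,"ty":-0.0295,"tz":0.0034,"turn":0.003},
  {"grip":1,"tx":0.1126,"ty":-0.0294,"tz":0.0034,"turn":0.003},
  {"grip":1,"tx":0.122,"ty":-0.026,"tz":0.0034,"turn":0.003},
  {"grip":1,"tx":0.132,"ty":-0.0225,"tz":0.0034,"turn":0.003},
  {"grip":1,"tx":0.142,"ty":-0.019,"tz":0.0034,"turn":0.003},
  {"grip":1,"tx":0.151,"ty":-0.0135,"tz":0.0034,"turn":0.003},
  {"grip":1,"tx":0.16,"ty":-0.0077,"tz":0.0034,"turn":0.003},
  {"grip":1,"tx":0.16,"ty":-0.0077,"tz":0.0034,"turn":0.003},
])

```text
clock: 29.05
position: [0.6011, 0.0596, -0.0015]
ee_rot: [-0.292, -3.117, 0.015]
force: [0.6, 0.3, -0.2]
width: 0.005
```

```bash
cat >> h.py <<'E'
def knob(name="top"):
    im=get_image(name); m=np.uint8(im.max(2)<75)*255
    P=[proj(name,[*w(a,b),.0475])[0] for a,b in((-50,0),(44,0),(44,62),(-50,62))]
    reg=np.zeros(m.shape,np.uint8); cv2.fillPoly(reg,[np.int32(P)],255)
    for k in cv2.findContours(m&reg,cv2.RETR_EXTERNAL,cv2.CHAIN_APPROX_NONE)[0]:
        (u,v),wh,_=cv2.minAreaRect(k); print(name,cv2.contourArea(k),wh,(u,v),n(cast(name,[u,v],.045)).round(1))
E
python3 -c "
from h import *
st();knob();knob('side')"
```

```text
nest [[ 1.4 25.3]] z -0.0015 F [ 0.6  0.3 -0.2] w 0.004888042383831665 t 29.05
side 3.0 (2.0, 2.0) (332.0, 197.0) [[18.5 19.2]]
side 48.5 (7.0, 10.0) (314.0, 196.5) [[-27.4  35.4]]
```

Request:
drive_tool([
  {"grip":1,"tx":-0.0246,"ty":0.0046,"tz":0,"turn":0},
  {"grip":1,"tx":-0.0246,"ty":0.0046,"tz":0.08,"turn":0},
  {"grip":1,"tx":-0.0246,"ty":0.0046,"tz":0.15,"turn":0},
  {"grip":1,"tx":0,"ty":-0.1,"tz":0.15,"turn":0},
  {"grip":1,"tx":0.0185,"ty":-0.22,"tz":0.15,"turn":0},
  {"grip":1,"tx":0.0185,"ty":-0.22,"tz":0.15,"turn":0},
  {"grip":1,"tx":0.0185,"ty":-0.22,"tz":0.15,"turn":0},
])

```text
clock: 29.85
position: [0.6074, -0.0306, 0.0586]
ee_rot: [-0.298, -3.116, 0.016]
force: [0.5, 0.6, -0.9]
width: 0.005
```

```bash
python3 -c "
from h import *
st();knob();knob('side');go(25,0,-.0015)"
```

```text
nest [[ 24.4 -62.2]] z 0.0586 F [ 0.5  0.6 -0.9] w 0.005021171502394968 t 29.85
top 0.0 (1.0, 0.0) (315.5, 191.0) [[18.   1.8]]
top 0.0 (0.0, 0.0) (313.0, 191.0) [[16.9  7.6]]
side 5.5 (2.0, 3.0) (331.5, 197.0) [[17.2 19.6]]
side 0.0 (1.0, 0.0) (313.0, 193.5) [[-25.2  56.9]]
side 16.5 (13.327980041503906, 5.5533246994018555) (314.3138427734375, 197.8868408203125) [[-28.7  25.9]]
side 0.0 (6.0, 0.0) (324.0, 192.0) [[ 6.6 59.5]]
side 0.0 (1.0, 0.0) (331.5, 191.0) [[28.6 61.2]]
tx 0.0302 ty 0.1449 tz -0.1498 turn -0.0009
```

Request:
drive_tool([
  {"grip":1,"tx":-0.02,"ty":-0.12,"tz":0.1,"turn":0},
  {"grip":1,"tx":-0.04,"ty":-0.2,"tz":0.2,"turn":0},
  {"grip":1,"tx":-0.04,"ty":-0.2,"tz":0.2,"turn":0},
  {"grip":1,"tx":-0.04,"ty":-0.2,"tz":0.2,"turn":0},
])

```text
clock: 30.35
position: [0.5923, -0.1082, 0.1402]
ee_rot: [-0.293, -3.119, 0.014]
force: [-0.8, 0.1, -0.6]
width: 0.01
```

```bash
cat >> h.py <<'E'
def grid(z,xs,ys):
    g=get_image("top").max(2).astype(np.float32)
    P=proj("top",[[*w(x,y),z] for x in xs for y in ys]).astype(np.float32)
    v=cv2.remap(g,P[:,:1],P[:,1:],cv2.INTER_LINEAR).reshape(len(xs),len(ys)).astype(int)
    print("y   ",*["%3d"%y for y in ys])
    for x,r in zip(xs,v): print("%4d"%x,*["%3d"%a for a in r])
E
python3 -c "
from h import *
st();grid(.045,range(56,-56,-4),range(64,-8,-4))"
```

```text
nest [[  24.  -141.2]] z 0.1402 F [-0.8  0.1 -0.6] w 0.01025408529071253 t 30.35
y     64  60  56  52  48  44  40  36  32  28  24  20  16  12   8   4   0  -4
  56 228 229 230 228 218 179 211 226 228 228 227 226 228 227 227 226 227 227
  52 226 226 226 225 226 224 225 225 225 227 226 227 225 227 227 226 228 225
  48 204 200 186 208 209 184 203 205 190 204 206 191 189 203 194 192 209 196
  44 123 123 160 193 195 173 188 169 170 186 168 169 160 153 167 159 154 166
  40 128 133 199 235 236 235 235 233 234 235 234 234 232 232 233 230 233 233
  36 130 140 215 236 236 237 237 236 236 236 236 236 235 236 236 236 235 235
  32 130 131 222 236 236 237 237 236 237 237 236 236 235 236 237 236 235 235
  28 129 131 196 236 236 237 237 237 236 235 225 228 234 237 236 236 236 235
  24 132 129 170 235 237 236 237 237 234 198 129 152 216 231 237 236 236 235
  20 132 123 143 232 237 237 236 237 223 131  91  94 191 216 236 237 236 235
  16 132 130 176 234 236 237 237 236 221 143  89  83 121 182 235 236 235 235
  12 130 134 173 236 237 236 234 235 230 202 124 103 120 203 235 236 236 235
   8 131 126 172 2
[... 513 characters left out ...]
236 236
 -20 239 234 202 167 176 177 193 236 238 237 237 237 237 236 237 237 236 236
 -24 238 238 230 211 207 206 235 237 239 237 238 237 237 238 238 238 237 237
 -28 238 238 238 237 236 236 238 238 238 237 237 239 237 236 237 237 237 237
 -32 238 238 238 237 238 238 237 238 238 237 237 237 237 237 237 237 238 237
 -36 238 238 238 238 238 238 238 238 238 238 237 237 237 237 237 237 237 237
 -40 239 237 238 238 238 237 238 238 237 237 237 237 237 237 238 237 238 236
 -44 238 238 237 239 237 237 238 237 238 237 237 238 237 237 238 238 237 237
 -48 239 239 238 239 238 238 238 238 239 237 238 238 238 238 238 238 238 238
 -52 239 239 238 238 238 238 238 238 238 239 236 239 238 238 238 238 237 237
```

The brightness grid shows the knob at nest (18, 22), so the gate angle is about 0.78 rad. Now I push in +y from behind the knob.

Request:
drive_tool([
  {"grip":1,"tx":0.02,"ty":0.11,"tz":0,"turn":0},
  {"grip":1,"tx":0.042,"ty":0.22,"tz":-0.06,"turn":0},
  {"grip":1,"tx":0.0637,"ty":0.3365,"tz":-0.12,"turn":0},
  {"grip":1,"tx":0.0637,"ty":0.3365,"tz":-0.2,"turn":0},
  {"grip":1,"tx":0.0637,"ty":0.3365,"tz":-0.3,"turn":0},
  {"grip":1,"tx":0.0637,"ty":0.3365,"tz":-0.345,"turn":0},
  {"grip":1,"tx":0.0637,"ty":0.3365,"tz":-0.354,"turn":0},
  {"grip":1,"tx":0.0637,"ty":0.3365,"tz":-0.354,"turn":0},
])

```text
clock: 31.2
position: [0.6158, 0.0305, -0.0046]
ee_rot: [-0.286, -3.114, 0.012]
force: [0.3, -0.1, 0.8]
width: 0.006
```

```bash
python3 -c "
from h import *
st();go(25,34,-.0015)"
```

```text
nest [[21.2 -0.6]] z -0.0046 F [ 0.3 -0.1  0.8] w 0.005555622989890183 t 31.2
tx 0.0253 ty 0.0832 tz 0.0077 turn -0.0039
```

Request:
drive_tool([
  {"grip":1,"tx":0.01,"ty":0.004,"tz":0.0077,"turn":0},
  {"grip":1,"tx":0.012,"ty":0.012,"tz":0.0077,"turn":0},
  {"grip":1,"tx":0.0133,"ty":0.02,"tz":0.0077,"turn":0},
  {"grip":1,"tx":0.015,"ty":0.029,"tz":0.0077,"turn":0},
  {"grip":1,"tx":0.017,"ty":0.038,"tz":0.0077,"turn":0},
  {"grip":1,"tx":0.0185,"ty":0.047,"tz":0.0077,"turn":0},
  {"grip":1,"tx":0.02,"ty":0.056,"tz":0.0077,"turn":0},
  {"grip":1,"tx":0.022,"ty":0.065,"tz":0.0077,"turn":0},
  {"grip":1,"tx":0.0237,"ty":0.074,"tz":0.0077,"turn":0},
  {"grip":1,"tx":0.0253,"ty":0.083,"tz":0.0077,"turn":0},
  {"grip":1,"tx":0.0253,"ty":0.083,"tz":0.0077,"turn":0},
])

```text
clock: 32.3
position: [0.6247, 0.0582, -0.0018]
ee_rot: [-0.291, -3.112, 0.021]
force: [-2.1, -14.0, 3.7]
width: 0.006
```

Request:
drive_tool([
  {"grip":1,"tx":0.0005,"ty":0.0025,"tz":0,"turn":0},
  {"grip":1,"tx":0.001,"ty":0.005,"tz":0,"turn":0},
  {"grip":1,"tx":0.001,"ty":0.005,"tz":0,"turn":0},
])

```text
clock: 32.6
position: [0.6245, 0.0577, -0.0019]
ee_rot: [-0.294, -3.11, 0.026]
force: [-1.1, -9.6, 2.5]
width: 0.005
```

```bash
python3 -c "
from h import *
st()"
```

```text
nest [[24.7 27.7]] z -0.0019 F [-1.1 -9.6  2.5] w 0.005105182969276653 t 32.6
```

It has stopped with 10–14 N at the knob. I back off and look.

Request:
drive_tool([
  {"grip":1,"tx":-0.01,"ty":-0.05,"tz":0,"turn":0},
  {"grip":1,"tx":-0.01,"ty":-0.05,"tz":0.1,"turn":0},
  {"grip":1,"tx":-0.02,"ty":-0.12,"tz":0.2,"turn":0},
  {"grip":1,"tx":-0.05,"ty":-0.24,"tz":0.3,"turn":0},
  {"grip":1,"tx":-0.08,"ty":-0.36,"tz":0.35,"turn":0},
  {"grip":1,"tx":-0.08,"ty":-0.41,"tz":0.35,"turn":0},
  {"grip":1,"tx":-0.08,"ty":-0.41,"tz":0.35,"turn":0},
])

```text
clock: 33.3
position: [0.5921, -0.1123, 0.14]
ee_rot: [-0.305, -3.112, 0.029]
force: [0.7, -0.7, 0.6]
width: 0.006
```

```bash
python3 -c "
from h import *
st();grid(.045,range(56,-32,-4),range(76,-4,-4))"
```

```text
nest [[  24.5 -145.3]] z 0.14 F [ 0.7 -0.7  0.6] w 0.005837700150706959 t 33.3
y     76  72  68  64  60  56  52  48  44  40  36  32  28  24  20  16  12   8   4   0
  56 229 229 229 229 228 229 228 219 180 211 227 228 227 226 226 226 227 227 226 226
  52 226 226 225 226 227 226 224 226 225 225 226 226 226 226 226 225 226 226 226 226
  48 208 200 182 204 199 184 208 207 185 202 207 188 203 205 192 190 202 194 192 208
  44 126 139 122 123 122 160 192 194 173 188 169 171 186 167 169 159 154 169 157 151
  40 127 129 127 127 132 200 234 234 233 235 233 234 234 234 235 232 233 233 231 231
  36 129 128 127 130 139 190 178 181 223 234 236 236 236 235 236 235 236 236 235 234
  32 128 129 128 130 124 110  95 102 166 209 236 236 236 236 236 236 236 236 235 235
  28 130 131 129 129 128  92  89  83 113 203 236 235 236 235 236 236 236 235 236 235
  24 144 144 141 132 128 144 106  85 110 149 232 236 236 236 236 235 236 236 236 236
  20 129 132 133 130 130 218 200 152 163 190 232 236 236 235 236 236 236 235 236 236
  16 131 127 131 132 134 196 230 227 192 228 236 236 236 237 237 236 236 236 236 236
 
[... 233 characters left out ...]
 237 236 237 237 237
   0 202 195 184 196 173 204 232 232 211 224 237 237 237 237 237 238 237 237 237 236
  -4 236 237 237 238 234 236 231 230 201 208 237 237 237 237 237 237 237 237 237 237
  -8 220 237 238 238 234 222 197 204 176 179 236 237 237 237 237 237 237 237 237 237
 -12 150 233 238 238 235 179 121 125 141 159 233 238 237 237 236 237 238 236 236 237
 -16 167 233 238 238 226 172 123 121 148 145 230 238 237 237 237 237 237 237 237 238
 -20 176 237 238 237 234 203 178 172 179 192 237 237 237 237 236 237 237 237 238 236
 -24 170 235 238 237 238 230 208 205 206 235 238 238 237 237 237 237 237 238 236 236
 -28 235 238 238 238 238 237 237 236 237 238 238 237 237 237 237 237 237 237 237 236
```

The knob is now at nest (28.5, 50.5) and the arm lies straight along x, so the gate is shut. One last numeric check before I hand it in.

```bash
python3 - <<'E'
from h import *
im=get_image("top"); g=im.max(2)
P=[proj("top",[*w(a,b),.012])[0] for a,b in((2,54),(47,54),(47,135),(2,135))]
reg=np.zeros(g.shape,np.uint8); cv2.fillPoly(reg,[np.int32(P)],255)
m=cv2.morphologyEx(np.uint8((g<160)&(g>112)&(reg>0))*255,cv2.MORPH_OPEN,np.ones((3,3)))
k=max(cv2.findContours(m,cv2.RETR_EXTERNAL,cv2.CHAIN_APPROX_NONE)[0],key=cv2.contourArea)
q=n(cast("top",cv2.boxPoints(cv2.minAreaRect(k)),.02)); print(q.round(1),q.mean(0))
def cen(x0,x1,y0,y1,z,t):
    G=np.array([[x,y] for x in np.arange(x0,x1,.5) for y in np.arange(y0,y1,.5)])
    U=proj("top",[[*w(*a),z] for a in G]).astype(np.float32)
    v=cv2.remap(g.astype(np.float32),U[:,:1],U[:,1:],cv2.INTER_LINEAR).ravel(); return G[v<t].mean(0)
K=cen(18,40,38,57,.0475,112);Hh=cen(-24,-4,42,60,.0275,150);print("knob",K,"hinge",Hh,"angle",np.arctan2(Hh[1]-K[1],K[0]-Hh[0]))
st()
E
```

```text
[[  2.2 120.9]
 [ 48.2 122. ]
 [ 48.9  59.3]
 [  2.9  58.4]] [25.5558806  90.14482532]
knob [27.56318083 49.9248366 ] hinge [-12.42164179  48.8880597 ] angle -0.025923452318166507
nest [[  23.6 -138.9]] z 0.1381 F [ 0.4  1.4 -0.3] w 0.0034020428282909095 t 33.4
```

```bash
python3 -c "
from cell import *
print(sign_off())"
```

```text
the job is handed in; nothing more can be done
None
```

The blank is in the corner pocket with the gate shut behind it, and the job was handed in at about 33 s with the arm clear. `sign_off` gives no verdict, so this rests on my own measurements.

**What I did:** With the shut fingertips I pushed the blank against the rail. The first push left it turned by 0.13 rad, so I pushed its front half in as well. It then measured x 26.7, y -100.9 mm in the nest frame and 0.006 rad from square. I slid it along the rail to the end stop in two strokes, then swung the gate shut by its knob in two pushes.

**Last checks (top camera):**
- **Blank:** centre at about nest (26, 90) mm and square to within about 0.02 rad. The x is only roughly measured because the mask also caught the dark edge of the keeper. It is in the pocket and against the stop.
- **Gate:** -0.03 rad, which is zero within the measuring error.
- **Forces:** at most about 14 N on the gate knob and about 11 N on the blank, as read at the end of each move.

**What disagreed:**
- **Fingertip height:** the shut fingertips were about 32 mm above the reported TCP. I found this in the side view and confirmed it by touching the plate, and worked with that offset.
- **Refused move:** one move call was refused for leaving out "turn" and did nothing.
- **Bystander tools:** I did not measure them again at the end. Every move was planned to stay clear of them.

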